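# Pack the change-over case of the grip-wrapping spindle and shut its lid

### The arm

A 7-joint arm with a two-finger parallel gripper is mounted at the origin on the work surface. World frame = base frame: x ahead of the robot, y to its left, z up, the work surface at z = 0. Lengths are in mm, angles in rad, forces in N, time in s.
With the tool pointing down it reaches from about 400 to 850 mm from the base axis. Payload 4.4 kg.
Tool frame: the origin (TCP) lies midway between the tips of the shut fingers; the grasp point (between the pads) lies 19 mm behind it; z points along the fingers, y is the direction in which the jaws open and shut (so a half turn about z gives the same grasp; the last joint's range is limited). The gripper opens to 94 mm and grips with 3 to 60 N. Pads are 16 mm wide; open, the fingers measure 119 mm over their backs; the gripper's body (75 mm by 177 mm) begins 78 mm behind the grasp point.
Start: joints at [-1.223, 0.628, 0.038, 1.517, -0.027, 0.996, -0.02], TCP at [261.336, 595.166, 166.178] pointing down, gripper open.
Joint ranges: [-3.06, 3.06], [-0.37, 2.12], [-1.25, 1.32], [0.18, 2.47], [-1.1, 4.24], [0.23, 1.98], [-2.94, 2.94]. Speed limits (rad/s): [2.57, 2.57, 3.14, 3.14, 3.14, 3.14, 3.14].

### API

Orientations are given as a unit quaternion [w, x, y, z].
In Python, from bench import ctrl gives the robot as it stands.
- The arm moves only by the tool drive_tool, never from a script. Its argument "plan" is a list of rows, each an object of numbers: "grip": the opening in per cent of the stroke, from 0 (shut) to 100 (fully open); "x", "y", "z": the shift along the tool's x, y, z in cm; "roll": the turn about the tool's z in degrees. In form: [{"grip": .., "x": .., "y": .., "z": .., "roll": ..}, ...]. A call has 1 to 20 rows; each row shifts and turns the commanded pose from where the row before left it, along the tool's axes as they then stand; what a row does not reach is not made up. A row lasts 1/8 s, in which the tool goes at most 62.5 mm and 10.7 degrees, less where a joint would pass 70% of its speed; a pose out of reach is approached as far as the arm can. A call with a gripper value outside its range is refused whole. The fingers move at their own pace and stop on an object; "grip_force" is the grip in N (left out, the last holds). Time passes only in rows, so rows that do not move let the fingers close. It gives the time, the measured TCP pose, the force and the opening at its end, in the units of the state.
- ctrl.get_obs(): the state, without advancing time (a new reading comes with each control period).
- ctrl.capture(name): name is "scene" or "top" or "wrist"; returns the picture (420x560x3 uint8, red, green, blue); there is no depth.
- ctrl.get_calibration(name): a dict with "fx", "fy", "cx", "cy" (pixels), "rvec" (rotation vector, rad) and "tvec" (3), from world to camera coordinates, as OpenCV has them; the wrist camera has in their place "T_tool_cam" (4x4, takes a point from camera to tool coordinates, whose origin is the TCP and whose axes are the flange's). Camera axes: x right, y down, z forward; pixel columns grow to the right and rows downward; lengths in mm; the calibration is good to about 2 mm. A picture is of the moment at which its call begins: read the wrist's pose just before it. get_calibration takes no time and is no camera call.
- ctrl.hand_in(): hands the job in, once; it reports no verdict.
The state is a dict: "time_s": time; "qpos": joint angles; "joint_velocities": joint speeds; "effort": joint torques, N m; "position": TCP position; "ee_rot": TCP orientation; "ft_force": force on the tool from outside, world axes, zero at the start; "ft_torque": the same for the moment, N m; "width": finger opening in mm.
Only numpy, scipy, OpenCV 4.12 (cv2) and the standard library are available. Lean on these libraries where they do the work, as an engineer would, in place of code of your own. Each camera call takes 0.05 s, during which the arm holds its last target.

### The job

Pack the wooden setting handle and the black rubber chuck head into the open grey tool case, next to the tape roll and the tin that are already in it, so that nothing stands above the rim; set the two parts down, do not drop them. Then push the heavy steel lid over and down until it is fully shut, gently, without slamming it. Leave the other things lying on the bench where they are.

Things in the scene. Friction and masses are not known exactly. Their poses are not given: they have to be found in the camera images.
- case: Open grey sheet-steel tool case, fixed to the bench, outside 190 (its x) x 330 (its y) x 54 high, walls and floor 4 thick: inside 182 x 322, 50 deep, the rim 54 above the bench. Origin at the centre of its underside, on the bench; its +x points to the hinge side (far from the robot), z up. Turned by up to 12 degrees.
- lid (a joint): Angle of the case lid, rad: 0 = fully shut, 1.57 = upright, limit 1.9. Starts at 1.62 to 1.82, leaning slightly back, away from the robot. 0.9 kg on stiff friction hinges along the far rim (1.05 N m, about 6 N at the free edge): it stays at any angle it is left at and must be pushed all the way down. Free edge faster than 0.28 m/s in the last 30 degrees = a slam.
- lid_hinge (a point): Middle of the lid's hinge line, at the top of the case's far rim, 54 above the bench, 95 along the case's +x from the case origin. The hinge line runs along the case's y; the point turns with the lid.
- lid_edge (a point): Middle of the lid's free edge, on its outer face (on top when shut, turned away from the robot when open), 190 from the hinge line; 66.5 above the bench when shut. The lid is a flat steel panel 190 x 330 x 12.5 whose flat underside rests on the rim, so anything standing above the rim holds it open.
- setting_handle: Dummy paddle handle, to be packed: octagonal pale wooden bar, 32 across flats, black cap at one end, flat steel tongue (24 wide, 8 thick) at the other; 144 long in all, 160 g. Lies on a flat on the bench beside the case. Origin on its underside at mid-length; x runs along it toward the tongue (tongue from x = 48 to 72), z up, top 32 above origin.
- setting_handle_mid (a point): Point on the axis of the setting handle's bar at mid-length, 16 above its underside.
- chuck_head: Chuck head, to be packed: black rubber drum of two ribs, 52 in diameter, 34 high, with a bright steel hub on top, 24 in diameter, 12 high (46 in all), 220 g. Stands upright, hub up, on the bench on the other side of the case from the handle. Origin at the centre of its underside, z along its axis. Lying on its side it is too high for the case.
- tape_roll: White tape roll lying flat inside the case near one end: ring 96 outside, 76 inside diameter, 24 high, 90 g. Origin at the centre of its underside. It may be moved but has to stay in the case.
- tin: Round closed metal tin, 62 in diameter, 34 high, 120 g, standing inside the case near the end opposite to the tape roll. Origin at the centre of its underside. It may be moved but has to stay in the case.
- band1: Bystander on the bench: pale blue oval end band, 48 x 20 x 12.
- band2: Bystander on the bench: pale blue oval end band, 48 x 20 x 12.
- band3: Bystander on the bench: pale blue oval end band, 48 x 20 x 12.
- band4: Bystander on the bench: pale blue oval end band, 48 x 20 x 12.
- bench_roll: Bystander on the bench, not in the case: white tape roll lying flat, 96 in diameter, 24 high.
- primer_bottle: Bystander on the bench: white bottle with a black cap, 56 in diameter, 130 high, standing.
- screwdriver: Bystander on the bench: screwdriver with a black handle, lying.
- brush: Bystander on the bench: flat brush with a wooden handle, lying.
Mind the look-alikes: they are no part of the job. Of the things that look like the chuck_head, take the one that is farthest to the robot's right at the start.

How it is judged (in metres and radians):
On the way:
1. the setting handle and the chuck head are both in the case with the tape roll and the tin, below the rim and let go, the lid still open (x of setting_handle_mid in the frame of case between -0.085 and 0.085 m and y of setting_handle_mid in the frame of case between -0.155 and 0.155 m and z of setting_handle_mid in the frame of case below 0.04 m and x of chuck_head in the frame of case between -0.07 and 0.07 m and y of chuck_head in the frame of case between -0.14 and 0.14 m and z of each of chuck_head, tape_roll, tin in the frame of case below 0.054 m and x of tape_roll in the frame of case between -0.06 and 0.06 m and y of tape_roll in the frame of case between -0.13 and 0.13 m and x of tin in the frame of case between -0.07 and 0.07 m and y of tin in the frame of case between -0.14 and 0.14 m and contact force between the fingers and setting_handle below 0.05 N and contact force between the fingers and chuck_head below 0.05 N and value of joint lid above 0.8 rad), for 0.2 s.
At the end, for the whole second after the job is handed in: The lid is fully shut (angle below 0.02 rad), and the setting handle, the chuck head, the tape roll and the tin are all at rest inside the case, below its rim (x of setting_handle_mid in the frame of case between -0.085 and 0.085 m and y of setting_handle_mid in the frame of case between -0.155 and 0.155 m and z of setting_handle_mid in the frame of case below 0.04 m and x of chuck_head in the frame of case between -0.07 and 0.07 m and y of chuck_head in the frame of case between -0.14 and 0.14 m and z of each of chuck_head, tape_roll, tin in the frame of case below 0.054 m and x of tape_roll in the frame of case between -0.06 and 0.06 m and y of tape_roll in the frame of case between -0.13 and 0.13 m and x of tin in the frame of case between -0.07 and 0.07 m and y of tin in the frame of case between -0.14 and 0.14 m and value of joint lid below 0.02 rad and linear speed of each of setting_handle, chuck_head, tape_roll, tin below 0.02 m/s); the robot touches nothing.
It fails at once if the lid is slammed: faster than 1.5 rad/s in its last 0.5 rad (value of joint lid below 0.5 rad and velocity of joint lid below -1.5 rad/s).
It fails at once if the setting handle is dropped (falls free by more than about 3 cm) (contact force between the fingers and setting_handle below 0.01 N and linear speed of setting_handle above 0.8 m/s).
It fails at once if the chuck head is dropped (falls free by more than about 3 cm) (contact force between the fingers and chuck_head below 0.01 N and linear speed of chuck_head above 0.8 m/s).
It fails at once if a bystander on the bench is displaced by more than 3 cm (distance of any of band1, band2, band3, band4, bench_roll, primer_bottle, screwdriver, brush from where it was at the start of the episode above 0.03 m).
It also fails if it takes over 70 s, if anything falls off the work surface, if the arm or the gripper's body presses on something with over 40 N, if the wrist force passes 120 N, or if a joint passes its speed limit or range.

## Working session

There is one attempt and no reset: what is moved stays moved. The work goes in short steps, Python scripts to look and compute and a tool call to move; the robot and the scene stay as the last step left them, time stands still between calls to the robot, and variables do not carry over. Pictures are saved under pics/ and viewed, and the job is handed in when it is done.

Besides the shell and the picture viewer there is one more tool, called as name(argument=value, ...), one argument or row to a line, values as JSON. drive_tool: Moves the arm, as the interface text tells. Its arguments: {"type":"object","properties":{"plan":{"type":"array","items":{"type":"object","properties":{"grip":{"type":"number"},"x":{"type":"number"},"y":{"type":"number"},"z":{"type":"number"},"roll":{"type":"number"}}}},"grip_force":{"type":"number"}},"required":["plan"]}

```bash
ls; mkdir -p pics; cat > h.py <<'E'
import numpy as np, cv2
from bench import ctrl
def cap(n,f):
    o=ctrl.get_obs(); im=np.array(ctrl.capture(n)); cv2.imwrite('pics/'+f+'.png',cv2.cvtColor(im,cv2.COLOR_RGB2BGR)); return im,o
E
python3 - <<'E'
from h import *
for n in ['scene','top','wrist']:
    im,o=cap(n,n+'0')
    print(ctrl.get_calibration(n))
print(o)
E
```

```text
pics
{'fx': 504.9337202963876, 'fy': 504.9337202963876, 'cx': 276.0153540056399, 'cy': 205.40232634080346, 'rvec': array([ 1.79220878,  2.0417813 , -0.57437934]), 'tvec': array([  87.51623939, -422.53453035, 1925.46033098])}
{'fx': 440.14731197588765, 'fy': 440.14731197588765, 'cx': 280.37780954217504, 'cy': 209.23104951910702, 'rvec': array([ 2.13943378, -2.18533421,  0.13544015]), 'tvec': array([   7.29376092,  554.5216143 , 1189.25170685])}
{'fx': 367.302766875923, 'fy': 367.302766875923, 'cx': 271.0536665934711, 'cy': 206.38686962824497, 'T_tool_cam': array([[-7.43043118e-05, -9.67048739e-01, -2.54591301e-01,
         7.35948863e+01],
       [ 9.99999462e-01, -3.35263820e-04,  9.81621062e-04,
         5.09482499e-01],
       [-1.03463066e-03, -2.54591091e-01,  9.67048244e-01,
        -2.19039185e+02],
       [ 0.00000000e+00,  0.00000000e+00,  0.00000000e+00,
         1.00000000e+00]])}
{'time_s': 0.1, 'qpos': array([-1.22283002,  0.62924602,  0.03845632,  1.51821612, -0.0270323 ,
        0.99631405, -0.0199952 ]), 'joint_velocities': array([ 0.00051466, -0.00235556, -0.00071921, -0.00162702,  0.00066709,
        0.000986  , -0.00096714]), 'effort': array([ 2.58354288e-03, -5.50787973e+01,  1.14707731e+00, -1.87116283e+01,
       -5.21674706e-02,  1.92207011e-02,  4.92828758e-05]), 'position': array([261.04845431, 594.57273959, 165.36787096]), 'ee_rot': array([-1.73549205e-04,  2.05420695e-01,  9.78673410e-01, -8.14569266e-04]), 'ft_force': array([-0.31987132,  0.39661676,  0.51695379]), 'ft_torque': array([-0.05963402, -0.02226828,  0.02164469]), 'width': 94.36863655459483}
```

View pics/scene0.png

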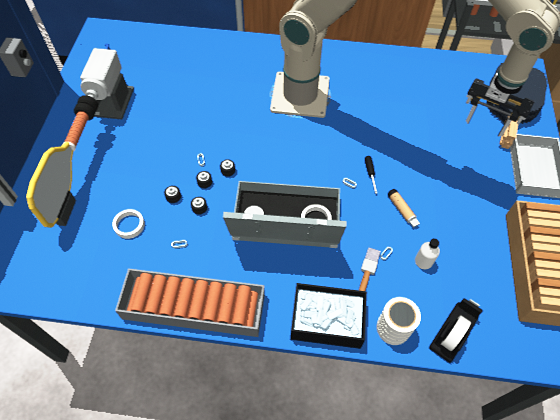

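View pics/top0.png

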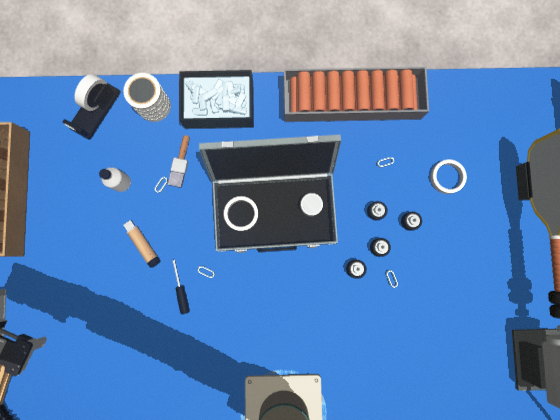

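View pics/wrist0.png

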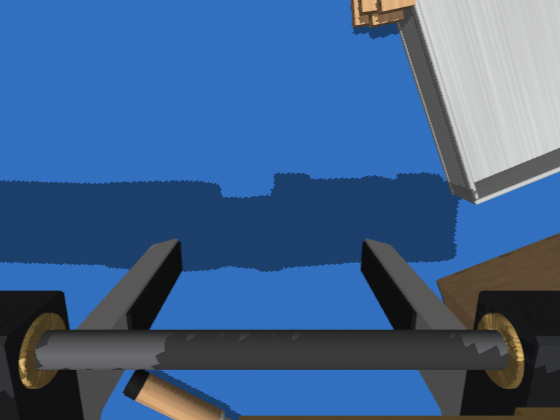

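The top view shows the robot base at the bottom, with its right side towards image right. The case is at about (277,212) with tape at (240,213) and tin at (312,204). The handle is at (142,243) and there are four chuck heads at (377,210), (412,221), (380,247) and (357,269). The one farthest right is at (412,221). Next I'll measure them.

```bash
cat >> h.py <<'E'
def ray(n,u,v,o=None):
    c=ctrl.get_calibration(n); d=np.array([(u-c['cx'])/c['fx'],(v-c['cy'])/c['fy'],1.])
    if n=='wrist':
        from scipy.spatial.transform import Rotation as R
        q=np.array(o['ee_rot']); Rw=R.from_quat([q[1],q[2],q[3],q[0]]).as_matrix(); T=c['T_tool_cam']
        return Rw@T[:3,3]+o['position'], Rw@T[:3,:3]@d
    Rm=cv2.Rodrigues(c['rvec'])[0]; return -Rm.T@c['tvec'], Rm.T@d
def px(n,u,v,z,o=None):
    p,d=ray(n,u,v,o); return p+d*(z-p[2])/d[2]
def proj(n,P):
    c=ctrl.get_calibration(n); Rm=cv2.Rodrigues(c['rvec'])[0]; q=Rm@np.array(P)+c['tvec']; return [c['fx']*q[0]/q[2]+c['cx'],c['fy']*q[1]/q[2]+c['cy']]
E
python3 - <<'E'
from h import *
np.set_printoptions(precision=1,suppress=True)
im=cv2.imread('pics/top0.png')
c=im[125:260,190:350]; cv2.imwrite('pics/c1.png',cv2.resize(c,None,fx=5,fy=4.4,interpolation=cv2.INTER_CUBIC))
c=cv2.resize(im[185:285,340:440],None,fx=4,fy=4,interpolation=cv2.INTER_CUBIC);d=cv2.resize(im[205:305,110:210],None,fx=4,fy=4,interpolation=cv2.INTER_CUBIC)
cv2.imwrite('pics/c2.png',np.hstack([c,d]))
hsv=cv2.cvtColor(im,cv2.COLOR_BGR2HSV)
m=((hsv[...,0]<25)&(hsv[...,1]>70)&(hsv[...,2]>90)).astype(np.uint8)
n,l,s,ce=cv2.connectedComponentsWithStats(m)
for i in range(1,n):
    if s[i,4]>60 and 100<ce[i,0]<200 and 200<ce[i,1]<290: 
        cn=cv2.findContours((l==i).astype(np.uint8),0,2)[0][0]; print('wood',s[i],ce[i],cv2.minAreaRect(cn))
m=((hsv[...,1]<60)&(hsv[...,2]<75)|(hsv[...,2]<50)).astype(np.uint8)
n,l,s,ce=cv2.connectedComponentsWithStats(m)
for i in range(1,n):
    if 40<s[i,4]<2000 and 100<ce[i,0]<450 and 200<ce[i,1]<300: print('blk',s[i],ce[i], px('top',*ce[i],20))
E
```

```text
wood [128 228  28  35 388] [141.6 244.3] ((141.65382385253906, 244.2307586669922), (35.50081253051758, 10.816654205322266), 56.30992889404297)
blk [229 201  25  25 491] [240.8 213.3] [547.  106.6  20. ]
blk [401 213  20  17  91] [407.3 222.3] [ 511.7 -359.3   20. ]
blk [370 239  19  17  89] [376.4 247.3] [ 443.9 -269.3   20. ]
blk [347 260  18  17  86] [353.6 267.9] [ 388.5 -203.4   20. ]
```

View pics/c1.png

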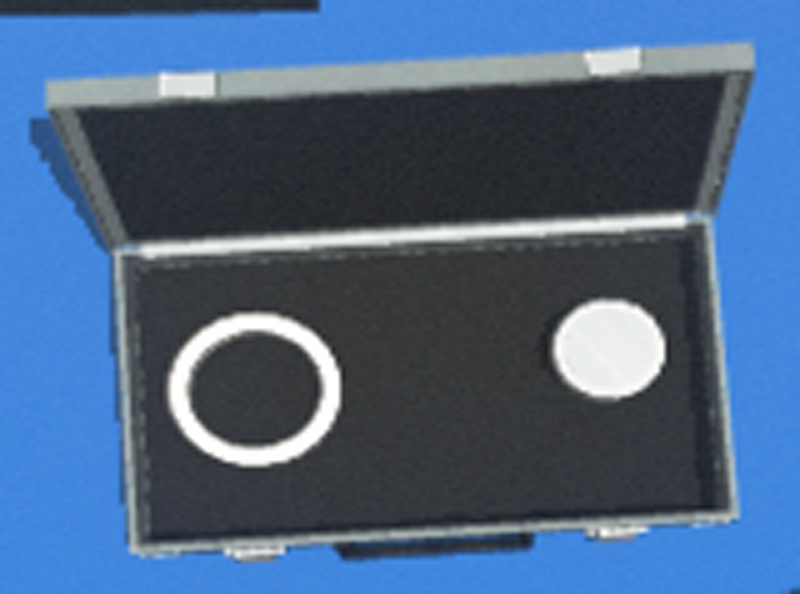

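View pics/c2.png

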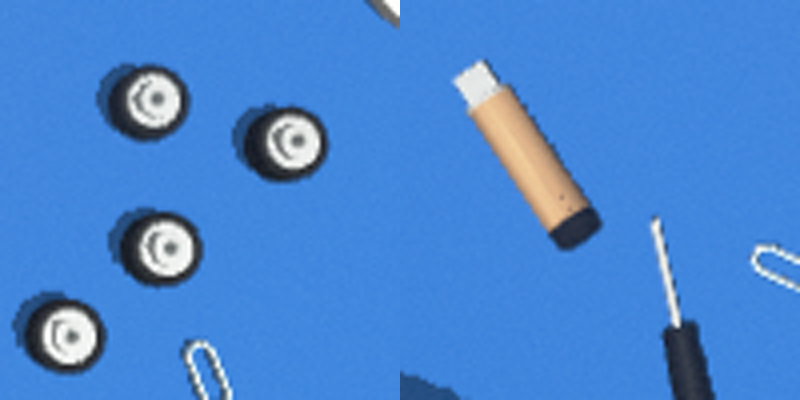

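```bash
python3 - <<'E'
from h import *
np.set_printoptions(precision=1,suppress=True)
C=[px('top',190+u/5,125+v/4.4,54)[:2] for u,v in [(132,553),(737,518),(712,215),(118,248)]]
for c in C: print(c)
C=np.array(C); ce=C.mean(0); yv=C[0]-C[1]+C[3]-C[2]; print('ctr',ce,'near mid',(C[0]+C[1])/2,'len',np.linalg.norm(C[0]-C[1]),np.linalg.norm(C[1]-C[2]),np.linalg.norm(C[3]-C[0]))
a=np.degrees(np.arctan2(-yv[0],yv[1])); 
yn=C[0]-C[1]; a2=np.degrees(np.arctan2(-yn[0],yn[1])); print('yaw',a,a2)
print('tape',px('top',190+255/5,125+389/4.4,24)); print('tin',px('top',190+609/5,125+348/4.4,34))
print('chuckhub',px('top',414.1,220.3,46),px('top',411.6,221,34))
A=px('top',128,223.3,16);B=px('top',155,263.7,16); print(A,B,(A+B)/2,np.linalg.norm(A-B),np.degrees(np.arctan2(*(A-B)[[1,0]])))
# other chucks
for u,v in [(157,100),(170,249),(71,336)]: print(px('top',340+u/4,185+v/4,46))
# scene for cross-check
im=cv2.imread('pics/scene0.png')
cv2.imwrite('pics/c3.png',np.hstack([cv2.resize(im[140:260,140:270],None,fx=3,fy=4),cv2.resize(im[140:260,360:470],None,fx=3,fy=4)]))
E
```

```text
[443.1 170.6]
[ 457.5 -156.7]
[ 647.2 -149.9]
[633.  177.5]
ctr [545.2  10.4] near mid [450.3   7. ] len 327.5950638740584 189.8361814924736 190.06105394150714
yaw 2.507888595056776 2.527616743471079
tape [546.2 105.7  24. ]
tin [567.  -92.1  34. ]
chuckhub [ 514.7 -370.5   46. ] [ 514.  -367.2   34. ]
[525.9 423.   16. ] [411.9 346.1  16. ] [468.9 384.6  16. ] 137.5225241314045 34.008498555147206
[ 545.2 -276.2   46. ]
[ 443.  -280.1   46. ]
[ 385.8 -210.2   46. ]
```

View pics/c3.png

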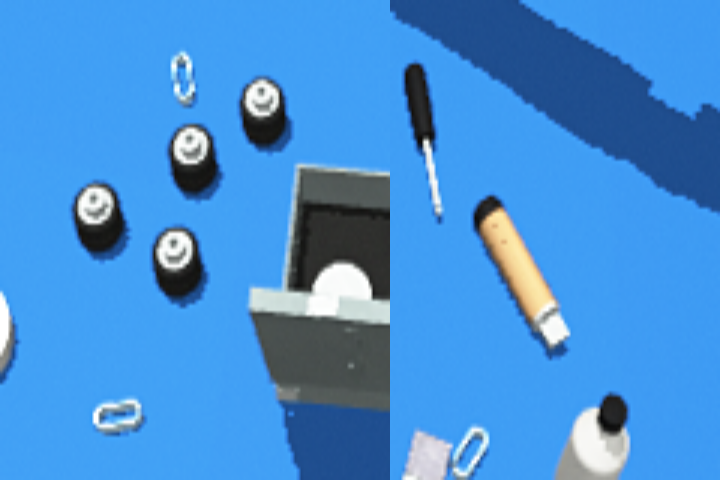

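The scene view agrees with the top view: four upright chuck heads, the target at far left in that image (about (173,192)), and the handle with its tongue pointing away from the robot. Plan: handle along the case's x, in the gap between tape and tin; chuck in front of the tin; then push the lid from behind. I'll start by moving over the handle and turning the jaws across it.

drive_tool(
  plan=[
    {"grip": 100,"x": -3.44,"y": -1.36,"z": 0,"roll": 0},
    {"grip": 100,"x": -3.44,"y": -1.36,"z": 0,"roll": 0},
    {"grip": 100,"x": -3.44,"y": -1.36,"z": 0,"roll": 0},
    {"grip": 100,"x": -3.44,"y": -1.36,"z": 0,"roll": 0},
    {"grip": 100,"x": -3.44,"y": -1.36,"z": 0,"roll": 0},
    {"grip": 100,"x": -3.44,"y": -1.36,"z": 0,"roll": 0},
    {"grip": 100,"x": -3.44,"y": -1.36,"z": 0,"roll": 0},
    {"grip": 100,"x": -3.44,"y": -1.36,"z": 0,"roll": 0},
    {"grip": 100,"x": 0,"y": 0,"z": 0,"roll": -9.6},
    {"grip": 100,"x": 0,"y": 0,"z": 0,"roll": -9.6},
    {"grip": 100,"x": 0,"y": 0,"z": 0,"roll": -9.6},
    {"grip": 100,"x": 0,"y": 0,"z": 0,"roll": -9.6},
    {"grip": 100,"x": 0,"y": 0,"z": 0,"roll": -9.6},
    {"grip": 100,"x": 0,"y": 0,"z": 0,"roll": -9.6},
    {"grip": 100,"x": 0,"y": 0,"z": 0,"roll": 0},
  ],
)

```text
time_s: 2.02
position: [469.5, 384.6, 165.9]
ee_rot: [-0.0, -0.29, 0.957, 0.0]
ft_force: [-0.1, -0.0, -0.2]
width: 94.1
```

```bash
cat >> h.py <<'E'
from scipy.spatial.transform import Rotation as R
np.set_printoptions(precision=2,suppress=True)
def st():
    o=ctrl.get_obs(); q=o['ee_rot']; M=R.from_quat([q[1],q[2],q[3],q[0]]).as_matrix()
    print('t',round(o['time_s'],2),'p',o['position'],'xhead',round(np.degrees(np.arctan2(M[1,0],M[0,0])),2),'zax',M[:,2],'w',round(o['width'],1),'F',o['ft_force'],'q7',o['qpos'][6]); return o,M
def to(P):
    o,M=st(); print('move cm',M.T@(np.array(P)-o['position'])/10)
E
python3 - <<'E'
from h import *
im,o=cap('wrist','w1'); to([469,384.6,5])
E
```

```text
t 2.08 p [469.49 384.61 165.91] xhead -146.31 zax [-0. -0. -1.] w 93.9 F [ 0.78 -0.28  1.21] q7 1.2819278525967788
move cm [ 0.03  0.02 16.09]
```

View pics/w1.png

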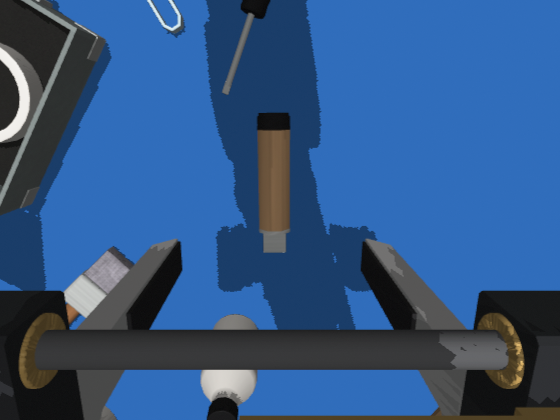

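The wrist view shows the handle upright in the image, cap top at (273,114), tongue tip at (275,252). It lies well aligned between the jaws.

```bash
python3 - <<'E'
from h import *
o,M=st()
A=px('wrist',275,252,16,o);B=px('wrist',273.5,113.5,20,o)
print(A,B,(A+B)/2,np.linalg.norm(A-B),np.degrees(np.arctan2(*(A-B)[[1,0]])))
print('bottle',px('top',108,174,130)); to([*((A+B)/2)[:2],5])
E
```

```text
t 2.08 p [469.49 384.61 165.91] xhead -146.31 zax [-0. -0. -1.] w 93.9 F [ 0.78 -0.28  1.21] q7 1.2819278525967788
[529.16 429.78  16.  ] [410.2  348.21  20.  ] [469.68 388.99  18.  ] 144.29746273930084 34.43672785015679
bottle [643.62 438.16 130.  ]
t 2.08 p [469.49 384.61 165.91] xhead -146.31 zax [-0. -0. -1.] w 93.9 F [ 0.78 -0.28  1.21] q7 1.2819278525967788
move cm [-0.27  0.35 16.09]
```

drive_tool(
  plan=[
    {"grip": 100,"x": 0.2,"y": 0.3,"z": 4,"roll": -0.7},
    {"grip": 100,"x": 0,"y": 0,"z": 4,"roll": 0},
    {"grip": 100,"x": 0,"y": 0,"z": 4,"roll": 0},
    {"grip": 100,"x": 0,"y": 0,"z": 3,"roll": 0},
    {"grip": 100,"x": 0,"y": 0,"z": 1.1,"roll": 0},
    {"grip": 25,"x": 0,"y": 0,"z": 0,"roll": 0},
    {"grip": 20,"x": 0,"y": 0,"z": 0,"roll": 0},
    {"grip": 20,"x": 0,"y": 0,"z": 0,"roll": 0},
    {"grip": 20,"x": 0,"y": 0,"z": 0,"roll": 0},
    {"grip": 20,"x": 0,"y": 0,"z": 0,"roll": 0},
    {"grip": 20,"x": 0,"y": 0,"z": 0,"roll": 0},
  ],
  grip_force=20,
)

```text
time_s: 3.45
position: [466.3, 386.3, 5.3]
ee_rot: [0.0, -0.297, 0.955, 0.0]
ft_force: [0.6, 0.2, -0.7]
width: 37.7
```

drive_tool(
  plan=[
    {"grip": 15,"x": 0,"y": 0,"z": 0,"roll": 0},
    {"grip": 15,"x": 0,"y": 0,"z": 0,"roll": 0},
    {"grip": 15,"x": 0,"y": 0,"z": 0,"roll": 0},
    {"grip": 15,"x": 0,"y": 0,"z": -1,"roll": 0},
    {"grip": 15,"x": 0,"y": 0,"z": -4,"roll": 0},
    {"grip": 15,"x": 0,"y": 0,"z": -4,"roll": 0},
  ],
  grip_force=25,
)

```text
time_s: 4.2
position: [466.1, 386.2, 96.6]
ee_rot: [-0.0, -0.297, 0.955, 0.0]
ft_force: [0.3, -0.1, 0.3]
width: 14.1
```

```bash
python3 - <<'E'
from h import *
im,o=cap('wrist','w2'); st()
E
```

```text
t 4.25 p [468.88 388.97 102.18] xhead -145.41 zax [ 0.01  0.01 -1.  ] w 14.0 F [0.73 0.88 2.5 ] q7 1.2627232177990357
```

View pics/w2.png

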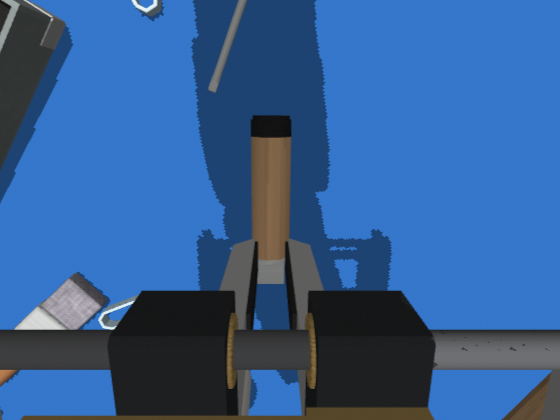

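The jaws have closed to 14 mm and the handle is still on the bench: its cap is at (271,117), tongue tip at (271,283). I'll check the geometry.

```bash
python3 - <<'E'
from h import *
o,M=st()
for z in (16,24): 
  A=px('wrist',271,283,z,o);B=px('wrist',271,117,z,o)
  print(A,B,(A+B)/2,np.linalg.norm(A-B),np.degrees(np.arctan2(*(A-B)[[1,0]])))
c=ctrl.get_calibration('wrist');T=c['T_tool_cam']
for z in (0,-19,50,100):
    p=T[:3,:3].T@(np.array([0,0,z])-T[:3,3]); print(z,c['fx']*p[0]/p[2]+c['cx'],c['fy']*p[1]/p[2]+c['cy'])
im=cap('top','t2')[0]; cv2.imwrite('pics/t2c.png',cv2.resize(im[180:300,90:230,::-1],None,fx=5,fy=5))
im=cap('scene','s2')[0]; cv2.imwrite('pics/s2c.png',cv2.resize(im[120:280,340:480,::-1],None,fx=4,fy=4)[:600])
E
```

```text
t 4.25 p [468.88 388.97 102.18] xhead -145.41 zax [ 0.01  0.01 -1.  ] w 14.0 F [0.73 0.88 2.5 ] q7 1.2627232177990357
[535.02 434.9   16.  ] [413.93 351.43  16.  ] [474.47 393.16  16.  ] 147.06475349351845 34.58029386785255
[531.65 432.57  24.  ] [413.75 351.3   24.  ] [472.7  391.93  24.  ] 143.20175138293533 34.58029386785257
0 270.6315451925979 230.06140352790402
-19 270.5795632923112 240.5010136997588
50 270.7356005338452 209.16379892075486
100 270.808897923124 194.44336418357102
```

View pics/t2c.png

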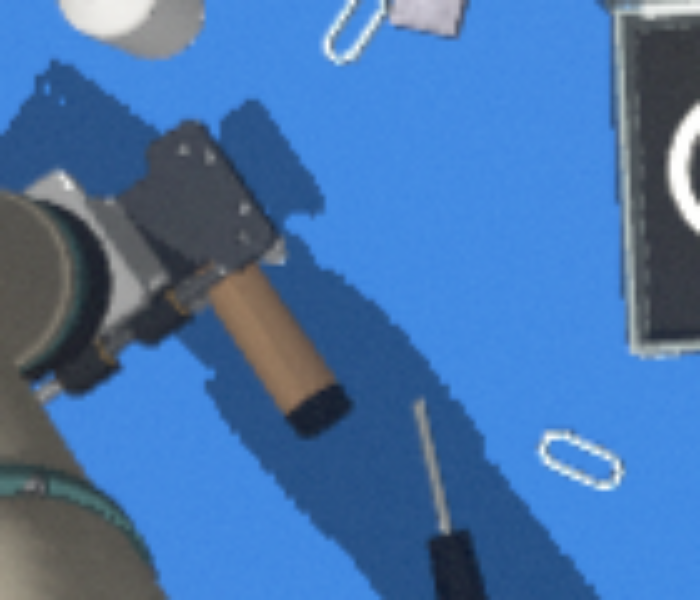

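View pics/s2c.png

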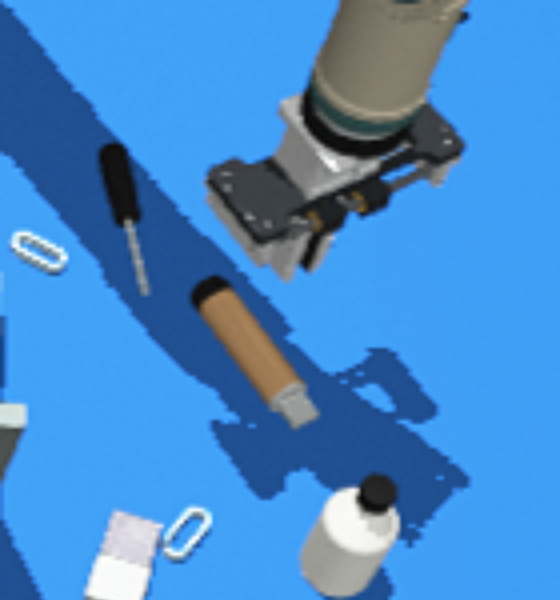

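The handle is unmoved: the pads evidently met the sloping upper facets and slid off. I'll go again about 4 mm lower and check the width before lifting.

drive_tool(
  plan=[
    {"grip": 70,"x": 0,"y": 0,"z": 0,"roll": 0},
    {"grip": 70,"x": 0,"y": 0,"z": 0,"roll": 0},
    {"grip": 70,"x": 0,"y": 0,"z": 0,"roll": 0},
    {"grip": 70,"x": 0,"y": 0,"z": 0,"roll": 0},
    {"grip": 70,"x": 0,"y": 0,"z": 0,"roll": 0},
  ],
)

```text
time_s: 4.97
position: [466.1, 386.2, 94.9]
ee_rot: [-0.0, -0.297, 0.955, -0.0]
ft_force: [1.0, -0.4, 0.0]
width: 60.7
```

drive_tool(
  plan=[
    {"grip": 70,"x": 0,"y": 0,"z": 4,"roll": 0},
    {"grip": 70,"x": 0,"y": 0,"z": 3,"roll": 0},
    {"grip": 70,"x": 0,"y": 0,"z": 1.5,"roll": 0},
    {"grip": 70,"x": 0,"y": 0,"z": 0.6,"roll": 0},
    {"grip": 70,"x": 0,"y": 0,"z": 0.2,"roll": 0},
    {"grip": 70,"x": 0,"y": 0,"z": 0,"roll": 0},
    {"grip": 20,"x": 0,"y": 0,"z": 0,"roll": 0},
    {"grip": 20,"x": 0,"y": 0,"z": 0,"roll": 0},
    {"grip": 20,"x": 0,"y": 0,"z": 0,"roll": 0},
    {"grip": 20,"x": 0,"y": 0,"z": 0,"roll": 0},
    {"grip": 20,"x": 0,"y": 0,"z": 0,"roll": 0},
    {"grip": 20,"x": 0,"y": 0,"z": 0,"roll": 0},
    {"grip": 20,"x": 0,"y": 0,"z": 0,"roll": 0},
  ],
  grip_force=30,
)

```text
time_s: 6.6
position: [466.2, 386.3, 2.1]
ee_rot: [-0.0, -0.297, 0.955, 0.0]
ft_force: [0.4, -0.2, -0.7]
width: 19.2
```

```bash
python3 - <<'E'
from h import *
st()
a=cap('wrist','w3')[0]
im=cap('top','t3')[0]; 
im2=cap('scene','s3')[0]; cv2.imwrite('pics/s3c.png',np.hstack([cv2.resize(im2[160:280,360:460,::-1],None,fx=4,fy=4),cv2.resize(im[180:300,90:190,::-1],None,fx=4,fy=4)])[:600])
E
```

```text
t 6.6 p [466.2  386.26   2.14] xhead -145.41 zax [-0. -0. -1.] w 19.2 F [ 0.45 -0.22 -0.69] q7 1.2259200980895062
```

View pics/w3.png

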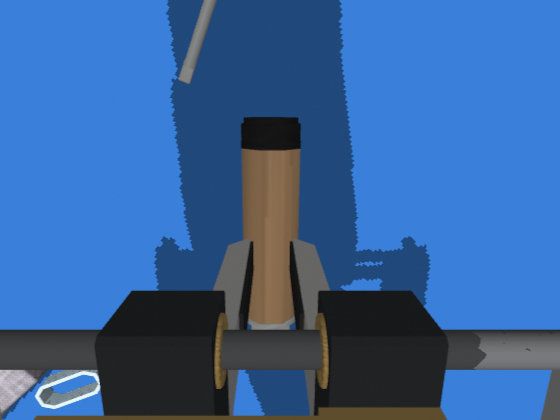

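View pics/s3c.png

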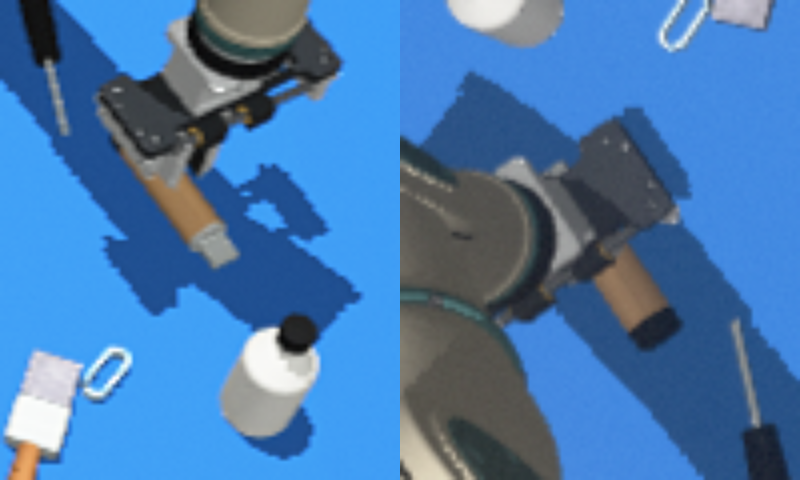

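The wrist view is telling: the handle lies below the fingertips. Tips appear at row 240, 38 px apart at 19 mm opening, so they sit about 185–190 mm from the camera, roughly 38 mm short of the reported TCP. So the real tips are about 38 mm behind the stated TCP. I'll open and descend carefully, watching the force.

drive_tool(
  plan=[
    {"grip": 70,"x": 0,"y": 0,"z": 0,"roll": 0},
    {"grip": 70,"x": 0,"y": 0,"z": 0,"roll": 0},
    {"grip": 70,"x": 0,"y": 0,"z": 0,"roll": 0},
    {"grip": 70,"x": 0,"y": 0,"z": 0,"roll": 0},
    {"grip": 70,"x": 0,"y": 0,"z": 0,"roll": 0},
    {"grip": 70,"x": 0,"y": 0,"z": 0.5,"roll": 0},
    {"grip": 70,"x": 0,"y": 0,"z": 0.5,"roll": 0},
    {"grip": 70,"x": 0,"y": 0,"z": 0,"roll": 0},
  ],
)

```text
time_s: 7.75
position: [465.8, 385.8, -8.5]
ee_rot: [-0.001, -0.297, 0.955, -0.0]
ft_force: [0.5, -0.9, 0.7]
width: 65.9
```

```bash
python3 - <<'E'
from h import *
st()
a=cap('wrist','w4')[0]
im2=cap('scene','s4')[0]; cv2.imwrite('pics/s4c.png',np.hstack([cv2.resize(im2[160:280,360:460,::-1],None,fx=4,fy=4),cv2.resize(a[140:380,180:380,::-1],None,fx=2,fy=2)])[:600])
E
```

```text
t 7.75 p [465.81 385.85  -8.53] xhead -145.41 zax [-0. -0. -1.] w 65.9 F [ 0.47 -0.86  0.72] q7 1.2223244273744516
```

View pics/s4c.png

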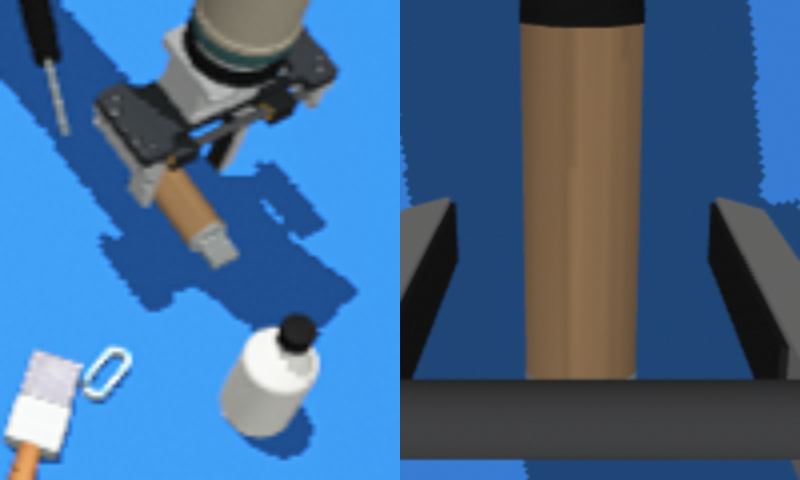

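TCP is at -8.5 mm with no contact, which confirms it. I'll continue to about -33.

drive_tool(
  plan=[
    {"grip": 70,"x": 0,"y": 0,"z": 0.6,"roll": 0},
    {"grip": 70,"x": 0,"y": 0,"z": 0.6,"roll": 0},
    {"grip": 70,"x": 0,"y": 0,"z": 0.5,"roll": 0},
    {"grip": 70,"x": 0,"y": 0,"z": 0.4,"roll": 0},
    {"grip": 70,"x": 0,"y": 0,"z": 0.2,"roll": 0},
    {"grip": 70,"x": 0,"y": 0,"z": 0,"roll": 0},
  ],
)

```text
time_s: 8.6
position: [466.2, 386.2, -31.0]
ee_rot: [-0.0, -0.297, 0.955, -0.0]
ft_force: [0.7, 0.2, -0.4]
width: 65.8
```

drive_tool(
  plan=[
    {"grip": 20,"x": 0,"y": 0,"z": 0.2,"roll": 0},
    {"grip": 20,"x": 0,"y": 0,"z": 0,"roll": 0},
    {"grip": 20,"x": 0,"y": 0,"z": 0,"roll": 0},
    {"grip": 20,"x": 0,"y": 0,"z": 0,"roll": 0},
    {"grip": 20,"x": 0,"y": 0,"z": 0,"roll": 0},
    {"grip": 20,"x": 0,"y": 0,"z": 0,"roll": 0},
    {"grip": 20,"x": 0,"y": 0,"z": 0,"roll": 0},
  ],
  grip_force=30,
)

```text
time_s: 9.48
position: [466.3, 386.3, -32.7]
ee_rot: [0.0, -0.297, 0.955, 0.0]
ft_force: [0.0, -0.7, 0.6]
width: 31.7
```

Gripped at 31.7 mm. Lifting.

drive_tool(
  plan=[
    {"grip": 20,"x": 0,"y": 0,"z": -1,"roll": 0},
    {"grip": 20,"x": 0,"y": 0,"z": -2.5,"roll": 0},
    {"grip": 20,"x": 0,"y": 0,"z": -3,"roll": 0},
    {"grip": 20,"x": 0,"y": 0,"z": -3,"roll": 0},
    {"grip": 20,"x": 0,"y": 0,"z": -1.5,"roll": 0},
    {"grip": 20,"x": 0,"y": 0,"z": 0,"roll": 0},
  ],
)

```text
time_s: 10.22
position: [466.7, 386.7, 78.1]
ee_rot: [0.001, -0.297, 0.955, 0.0]
ft_force: [-0.4, -0.7, -2.5]
width: 31.5
```

```bash
python3 - <<'E'
from h import *
a=cap('wrist','w5')[0]
im2=cap('scene','s5')[0]; cv2.imwrite('pics/s5c.png',np.hstack([cv2.resize(im2[140:260,360:460,::-1],None,fx=4,fy=4),cv2.resize(a[140:380,180:380,::-1],None,fx=2,fy=2)])[:600])
# handle mid is at TCP + 5mm-ish along heading 34; target case pos
yaw=np.radians(2.5); ctr=np.array([545.2,10.4]); Rm=np.array([[np.cos(yaw),-np.sin(yaw)],[np.sin(yaw),np.cos(yaw)]])
for n,p in dict(handle=(-4,-12),chuck=(-50,-98),hinge=(95,0)).items(): print(n,ctr+Rm@p)
to([*(ctr+Rm@(-4,-12)),88])
E
```

```text
handle [541.73  -1.76]
chuck [499.52 -89.69]
hinge [640.11  14.54]
t 10.32 p [465.67 385.66  76.32] xhead -145.41 zax [-0. -0. -1.] w 31.8 F [ 0.67 -0.71 -1.79] q7 1.253328144310283
move cm [ 15.74 -36.21  -1.14]
```

View pics/s5c.png

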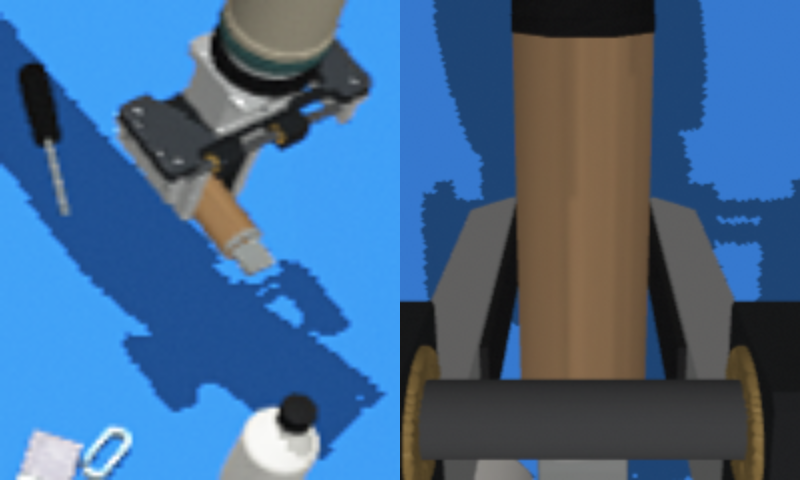

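The handle is held level, about 109 mm above the bench. I'll carry it over the case, then turn it.

drive_tool(
  plan=[
    {"grip": 20,"x": 0.8,"y": -1.8,"z": 0},
    {"grip": 20,"x": 1.57,"y": -3.62,"z": 0},
    {"grip": 20,"x": 1.57,"y": -3.62,"z": 0},
    {"grip": 20,"x": 1.57,"y": -3.62,"z": 0},
    {"grip": 20,"x": 1.57,"y": -3.62,"z": 0},
    {"grip": 20,"x": 1.57,"y": -3.62,"z": 0},
    {"grip": 20,"x": 1.57,"y": -3.62,"z": 0},
    {"grip": 20,"x": 1.57,"y": -3.62,"z": 0},
    {"grip": 20,"x": 1.57,"y": -3.62,"z": 0},
    {"grip": 20,"x": 1.57,"y": -3.62,"z": 0},
    {"grip": 20,"x": 0.8,"y": -1.8,"z": 0},
    {"grip": 20,"roll": 5},
    {"grip": 20,"roll": 8},
    {"grip": 20,"roll": 8},
    {"grip": 20,"roll": 7},
    {"grip": 20,"roll": 4.1},
    {"grip": 20},
    {"grip": 20},
  ],
)

```text
schema error: expected keys grip, x, y, z, roll
```

```bash
python3 - <<'E'
from h import *
a=cap('wrist','w6')[0]
im=cap('top','t6')[0]; cv2.imwrite('pics/t6c.png',cv2.resize(im[130:260,190:350,::-1],None,fx=4.5,fy=4.5))
to([541.7,-1.8,-28])
E
```

```text
t 10.43 p [465.48 385.53  75.9 ] xhead -145.41 zax [-0. -0. -1.] w 31.6 F [-0.1  -0.15 -1.39] q7 1.2533646451881317
move cm [ 15.69 -36.21  10.44]
```

View pics/t6c.png

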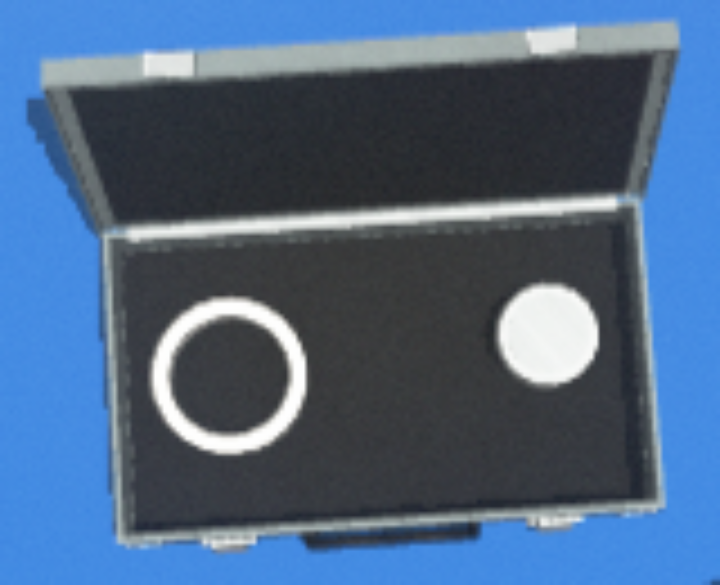

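View pics/w6.png

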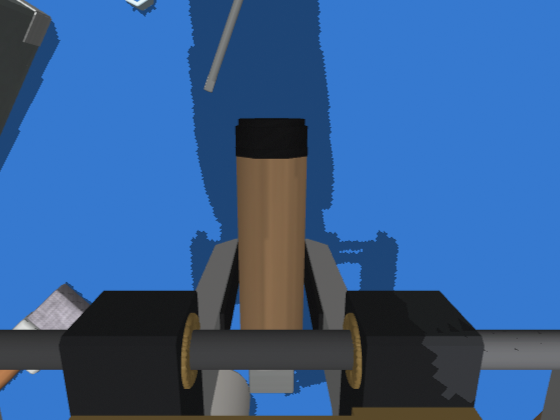

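The call was refused because every key has to be present, so nothing moved. Sending it again.

drive_tool(
  plan=[
    {"grip": 20,"x": 0.8,"y": -1.8,"z": 0,"roll": 0},
    {"grip": 20,"x": 1.57,"y": -3.62,"z": 0,"roll": 0},
    {"grip": 20,"x": 1.57,"y": -3.62,"z": 0,"roll": 0},
    {"grip": 20,"x": 1.57,"y": -3.62,"z": 0,"roll": 0},
    {"grip": 20,"x": 1.57,"y": -3.62,"z": 0,"roll": 0},
    {"grip": 20,"x": 1.57,"y": -3.62,"z": 0,"roll": 0},
    {"grip": 20,"x": 1.57,"y": -3.62,"z": 0,"roll": 0},
    {"grip": 20,"x": 1.57,"y": -3.62,"z": 0,"roll": 0},
    {"grip": 20,"x": 1.57,"y": -3.62,"z": 0,"roll": 0},
    {"grip": 20,"x": 1.57,"y": -3.62,"z": 0,"roll": 0},
    {"grip": 20,"x": 0.8,"y": -1.8,"z": 0,"roll": 0},
    {"grip": 20,"x": 0,"y": 0,"z": 0,"roll": 5},
    {"grip": 20,"x": 0,"y": 0,"z": 0,"roll": 8},
    {"grip": 20,"x": 0,"y": 0,"z": 0,"roll": 8},
    {"grip": 20,"x": 0,"y": 0,"z": 0,"roll": 7},
    {"grip": 20,"x": 0,"y": 0,"z": 0,"roll": 4.1},
    {"grip": 20,"x": 0,"y": 0,"z": 0,"roll": 0},
    {"grip": 20,"x": 0,"y": 0,"z": 0,"roll": 0},
  ],
)

```text
time_s: 12.68
position: [541.8, -0.6, 77.0]
ee_rot: [-0.0, -0.023, 1.0, 0.0]
ft_force: [-0.9, -0.2, -1.3]
width: 31.8
```

```bash
python3 - <<'E'
from h import *
a=cap('wrist','w7')[0]
im=cap('top','t7')[0]; cv2.imwrite('pics/t7c.png',cv2.resize(im[130:260,190:350,::-1],None,fx=4.5,fy=4.5))
to([541.7,-1.8,-28])
E
```

```text
t 12.78 p [541.97  -0.81  77.09] xhead -177.46 zax [-0.  0. -1.] w 31.9 F [-0.37  0.45 -0.46] q7 1.465702238681879
move cm [ 0.03 -0.1  10.51]
```

View pics/w7.png

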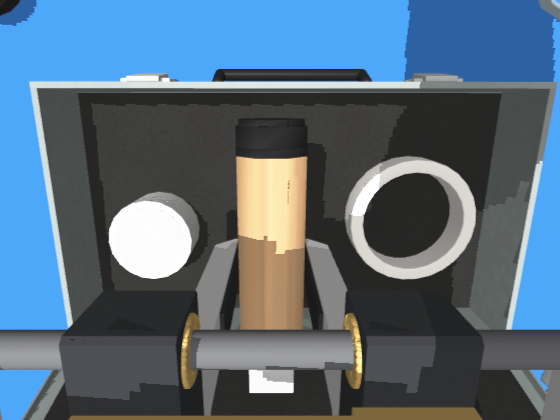

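The handle is centred between tin (153,237) and tape (410,217), and square to the case. Lowering it now.

drive_tool(
  plan=[
    {"grip": 20,"x": 0,"y": -0.1,"z": 1.5,"roll": 0},
    {"grip": 20,"x": 0,"y": 0,"z": 2.5,"roll": 0},
    {"grip": 20,"x": 0,"y": 0,"z": 2.5,"roll": 0},
    {"grip": 20,"x": 0,"y": 0,"z": 1.8,"roll": 0},
    {"grip": 20,"x": 0,"y": 0,"z": 1,"roll": 0},
    {"grip": 20,"x": 0,"y": 0,"z": 0.6,"roll": 0},
    {"grip": 20,"x": 0,"y": 0,"z": 0.3,"roll": 0},
    {"grip": 20,"x": 0,"y": 0,"z": 0,"roll": 0},
    {"grip": 20,"x": 0,"y": 0,"z": 0,"roll": 0},
  ],
)

```text
time_s: 13.9
position: [542.6, -1.9, -24.4]
ee_rot: [0.0, -0.022, 1.0, 0.0]
ft_force: [0.5, -0.4, -1.6]
width: 31.7
```

drive_tool(
  plan=[
    {"grip": 20,"x": 0,"y": 0,"z": 0.2,"roll": 0},
    {"grip": 20,"x": 0,"y": 0,"z": 0.1,"roll": 0},
    {"grip": 20,"x": 0,"y": 0,"z": 0.1,"roll": 0},
    {"grip": 20,"x": 0,"y": 0,"z": 0,"roll": 0},
  ],
)

```text
time_s: 14.4
position: [542.2, -1.9, -28.8]
ee_rot: [0.0, -0.022, 1.0, -0.0]
ft_force: [-1.5, 0.1, 0.1]
width: 31.8
```

Seated: the weight is gone from the force reading. Releasing and lifting.

drive_tool(
  plan=[
    {"grip": 60,"x": 0,"y": 0,"z": 0,"roll": 0},
    {"grip": 60,"x": 0,"y": 0,"z": 0,"roll": 0},
    {"grip": 60,"x": 0,"y": 0,"z": 0,"roll": 0},
    {"grip": 60,"x": 0,"y": 0,"z": 0,"roll": 0},
    {"grip": 60,"x": 0,"y": 0,"z": -1.5,"roll": 0},
    {"grip": 60,"x": 0,"y": 0,"z": -3,"roll": 0},
    {"grip": 60,"x": 0,"y": 0,"z": -4,"roll": 0},
    {"grip": 60,"x": 0,"y": 0,"z": -4,"roll": 0},
    {"grip": 60,"x": 0,"y": 0,"z": -2,"roll": 0},
    {"grip": 60,"x": 0,"y": 0,"z": 0,"roll": 0},
  ],
)

```text
time_s: 15.65
position: [543.7, -1.9, 118.5]
ee_rot: [0.002, -0.022, 1.0, 0.0]
ft_force: [-1.0, 0.4, -0.3]
width: 56.3
```

```bash
python3 - <<'E'
from h import *
a=cap('wrist','w8')[0]
to([514.3,-368.5,115])
E
```

```text
t 15.7 p [542.52  -1.92 117.08] xhead -177.52 zax [ 0.  0. -1.] w 56.2 F [ 0.25  0.29 -0.13] q7 1.4755219528758758
move cm [  4.41 -36.5    0.2 ]
```

View pics/w8.png

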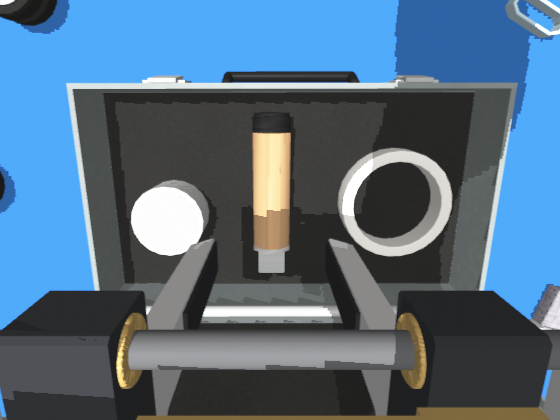

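The handle lies flat in the case, at (271,190) in the wrist view, clear of the tin and tape. Next, over to the chuck head.

drive_tool(
  plan=[
    {"grip": 60,"x": 0.2,"y": -1.8,"z": 0,"roll": 0},
    {"grip": 60,"x": 0.4,"y": -3.4,"z": 0,"roll": 0},
    {"grip": 60,"x": 0.5,"y": -4,"z": 0,"roll": 0},
    {"grip": 60,"x": 0.5,"y": -4,"z": 0,"roll": 0},
    {"grip": 60,"x": 0.5,"y": -4,"z": 0,"roll": 0},
    {"grip": 60,"x": 0.5,"y": -4,"z": 0,"roll": 0},
    {"grip": 60,"x": 0.5,"y": -4,"z": 0,"roll": 0},
    {"grip": 60,"x": 0.5,"y": -4,"z": 0,"roll": 0},
    {"grip": 60,"x": 0.5,"y": -4,"z": 0,"roll": 0},
    {"grip": 60,"x": 0.2,"y": -2.3,"z": 0,"roll": 0},
    {"grip": 60,"x": 0.1,"y": -1,"z": 0,"roll": 0},
    {"grip": 60,"x": 0,"y": 0,"z": 0,"roll": 0},
    {"grip": 60,"x": 0,"y": 0,"z": 0,"roll": 0},
  ],
)

```text
time_s: 17.32
position: [514.7, -366.4, 116.1]
ee_rot: [-0.0, -0.023, 1.0, 0.001]
ft_force: [-0.6, 0.8, -0.3]
width: 56.3
```

```bash
python3 - <<'E'
from h import *
a,o=cap('wrist','w9')
to([514.3,-368.5,0])
E
```

```text
t 17.38 p [ 514.71 -366.52  116.22] xhead -177.37 zax [ 0.  0. -1.] w 56.5 F [ 0.08 -0.31  1.11] q7 2.0969463944462476
move cm [ 0.05 -0.21 11.62]
```

View pics/w9.png

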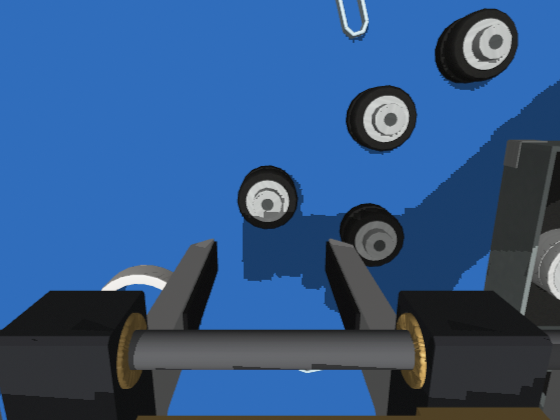

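```bash
python3 - <<'E'
from h import *
o,M=st()
a=cv2.imread('pics/w9.png'); cv2.imwrite('pics/w9c.png',cv2.resize(a[150:260,210:420],None,fx=3.8,fy=3.8,interpolation=cv2.INTER_CUBIC))
print(px('wrist',267,204,46,o),px('wrist',267,200,34,o))
E
```

```text
t 17.38 p [ 514.71 -366.52  116.22] xhead -177.37 zax [ 0.  0. -1.] w 56.5 F [ 0.08 -0.31  1.11] q7 2.0969463944462476
[ 515.73 -369.08   46.  ] [ 515.33 -369.21   34.  ]
```

View pics/w9c.png

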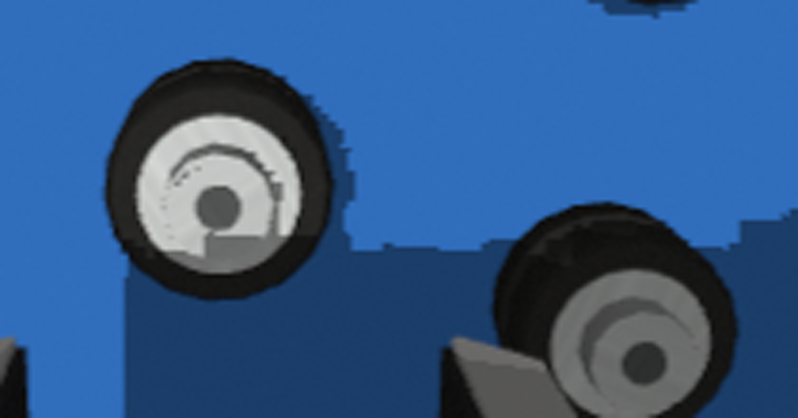

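The target head's hub is at (267,204) in the wrist view, with the right-hand neighbour about 93 mm away. Lowering the tips to just above the drum to grip the hub.

drive_tool(
  plan=[
    {"grip": 60,"x": 0,"y": -0.26,"z": 2,"roll": 0},
    {"grip": 60,"x": -0.05,"y": 0,"z": 3,"roll": 0},
    {"grip": 60,"x": 0,"y": 0,"z": 3,"roll": 0},
    {"grip": 60,"x": 0,"y": 0,"z": 2,"roll": 0},
    {"grip": 60,"x": 0,"y": 0,"z": 1.1,"roll": 0},
    {"grip": 60,"x": 0,"y": 0,"z": 0.4,"roll": 0},
    {"grip": 60,"x": 0,"y": 0,"z": 0.3,"roll": 0},
    {"grip": 60,"x": 0,"y": 0,"z": 0,"roll": 0},
    {"grip": 60,"x": 0,"y": 0,"z": 0,"roll": 0},
  ],
)

```text
time_s: 18.5
position: [515.0, -371.3, -1.3]
ee_rot: [0.0, -0.022, 1.0, -0.0]
ft_force: [-0.4, 0.5, -0.0]
width: 56.2
```

```bash
python3 - <<'E'
from h import *
a,o=cap('wrist','w10'); st()
cv2.imwrite('pics/w10c.png',cv2.resize(a[140:380,120:420,::-1],None,fx=2.4,fy=2.4))
E
```

```text
t 18.55 p [ 514.95 -371.27   -1.34] xhead -177.52 zax [ 0. -0. -1.] w 55.9 F [ 0.28  0.05 -0.86] q7 2.0755941276687904
```

View pics/w10c.png

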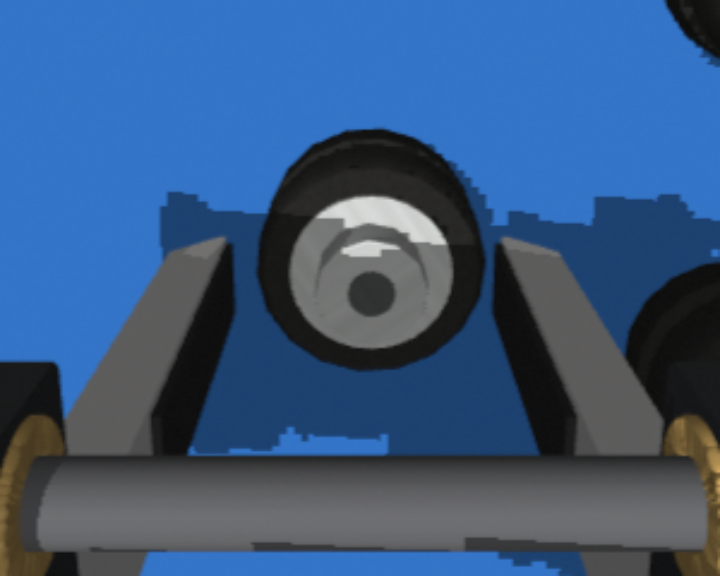

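The hub is centred to within 2 mm. Closing.

drive_tool(
  plan=[
    {"grip": 45,"x": 0,"y": 0.15,"z": 0,"roll": 0},
    {"grip": 15,"x": 0,"y": 0,"z": 0,"roll": 0},
    {"grip": 15,"x": 0,"y": 0,"z": 0,"roll": 0},
    {"grip": 15,"x": 0,"y": 0,"z": 0,"roll": 0},
    {"grip": 15,"x": 0,"y": 0,"z": 0,"roll": 0},
    {"grip": 15,"x": 0,"y": 0,"z": 0,"roll": 0},
    {"grip": 15,"x": 0,"y": 0,"z": 0,"roll": 0},
  ],
  grip_force=30,
)

```text
time_s: 19.42
position: [514.6, -369.6, -1.9]
ee_rot: [0.0, -0.022, 1.0, -0.0]
ft_force: [-0.4, -0.1, 0.6]
width: 22.7
```

drive_tool(
  plan=[
    {"grip": 15,"x": 0,"y": 0,"z": 0,"roll": 0},
    {"grip": 15,"x": 0,"y": 0,"z": 0,"roll": 0},
    {"grip": 15,"x": 0,"y": 0,"z": -0.5,"roll": 0},
    {"grip": 15,"x": 0,"y": 0,"z": -0.5,"roll": 0},
    {"grip": 15,"x": 0,"y": 0,"z": 0,"roll": 0},
  ],
)

```text
time_s: 20.05
position: [514.9, -369.7, 8.7]
ee_rot: [0.0, -0.022, 1.0, -0.0]
ft_force: [0.5, 0.4, -1.5]
width: 22.7
```

```bash
python3 - <<'E'
from h import *
a,o=cap('wrist','w11'); st()
im2=cap('scene','s11')[0]
cv2.imwrite('pics/w11c.png',np.hstack([cv2.resize(a[140:380,170:370,::-1],None,fx=2,fy=2),cv2.resize(im2[110:230,130:230,::-1],None,fx=4,fy=4)]))
E
```

```text
t 20.1 p [ 514.73 -369.61    8.44] xhead -177.51 zax [ 0. -0. -1.] w 23.1 F [ 0.28 -0.18 -2.05] q7 2.075648202648447
```

View pics/w11c.png

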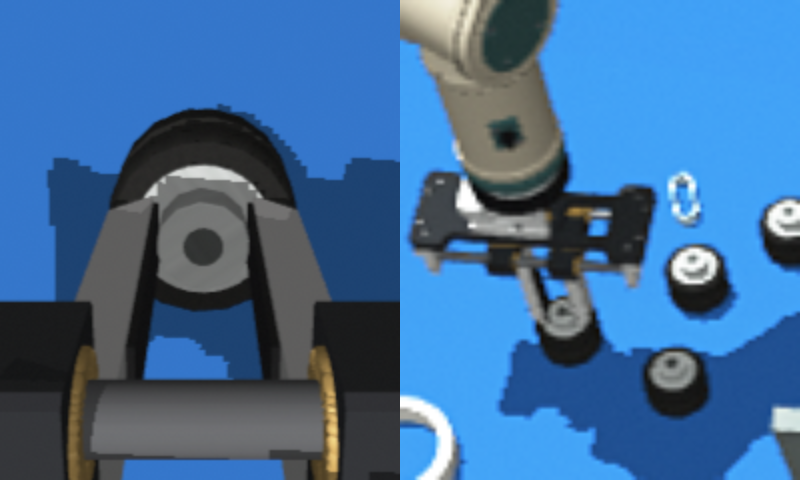

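The hub is held (about 2 N of weight) and the head hangs upright. Lifting and carrying it to the spot in front of the tin.

drive_tool(
  plan=[
    {"grip": 15,"x": 0,"y": 0,"z": -1,"roll": 0},
    {"grip": 15,"x": 0,"y": 0,"z": -2,"roll": 0},
    {"grip": 15,"x": 0,"y": 0,"z": -2.5,"roll": 0},
    {"grip": 15,"x": 0,"y": 0,"z": -2.5,"roll": 0},
    {"grip": 15,"x": 0,"y": 0,"z": -1.2,"roll": 0},
    {"grip": 15,"x": 0,"y": 1.5,"z": 0,"roll": 0},
    {"grip": 15,"x": 0,"y": 2.5,"z": 0,"roll": 0},
    {"grip": 15,"x": 0,"y": 3.5,"z": 0,"roll": 0},
    {"grip": 15,"x": 0,"y": 3.5,"z": 0,"roll": 0},
    {"grip": 15,"x": 0,"y": 3.5,"z": 0,"roll": 0},
    {"grip": 15,"x": 0,"y": 3.5,"z": 0,"roll": 0},
    {"grip": 15,"x": 0,"y": 3.5,"z": 0,"roll": 0},
    {"grip": 15,"x": 0,"y": 3.2,"z": 0,"roll": 0},
    {"grip": 15,"x": 0,"y": 2,"z": 0,"roll": 0},
    {"grip": 15,"x": 0,"y": 1,"z": 0,"roll": 0},
    {"grip": 15,"x": 0,"y": 0,"z": 0,"roll": 0},
    {"grip": 15,"x": 0,"y": 0,"z": 0,"roll": 0},
  ],
  grip_force=40,
)

```text
time_s: 22.28
position: [502.3, -93.8, 99.9]
ee_rot: [-0.0, -0.021, 1.0, -0.0]
ft_force: [0.5, -0.5, -2.1]
width: 22.7
```

```bash
python3 - <<'E'
from h import *
a,o=cap('wrist','w12')
to([499.5,-89.7,3])
E
```

```text
t 22.32 p [502.39 -93.91 100.  ] xhead -177.6 zax [-0. -0. -1.] w 23.0 F [ 0.29 -0.07 -1.88] q7 1.6458909314082304
move cm [0.27 0.44 9.7 ]
```

View pics/w12.png

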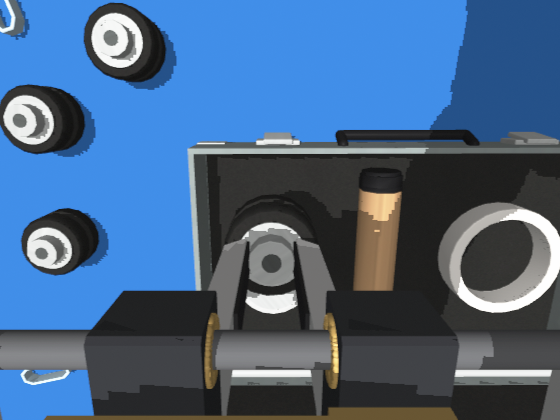

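```bash
python3 - <<'E'
from h import *
o,M=st()
print('near inner rim',px('wrist',270,153,54,o)); print('side inner rim',px('wrist',205,200,54,o)); print('handle right side',px('wrist',357,220,20,o)); print('tin far edge',px('wrist',272,313,38,o))
E
```

```text
t 22.32 p [502.39 -93.91 100.  ] xhead -177.6 zax [-0. -0. -1.] w 23.0 F [ 0.29 -0.07 -1.88] q7 1.6458909314082304
near inner rim [459.26 -95.89  54.  ]
side inner rim [ 496.02 -142.7    54.  ]
handle right side [516.71 -19.59  20.  ]
tin far edge [597.41 -88.54  38.  ]
```

There's 10 mm or more clearance on every side. Lowering.

drive_tool(
  plan=[
    {"grip": 15,"x": 0.25,"y": 0.3,"z": 1.5,"roll": 0},
    {"grip": 15,"x": 0,"y": 0,"z": 2.5,"roll": 0},
    {"grip": 15,"x": 0,"y": 0,"z": 2.4,"roll": 0},
    {"grip": 15,"x": 0,"y": 0,"z": 1.4,"roll": 0},
    {"grip": 15,"x": 0,"y": 0,"z": 0.9,"roll": 0},
    {"grip": 15,"x": 0,"y": 0,"z": 0.5,"roll": 0},
    {"grip": 15,"x": 0,"y": 0,"z": 0.2,"roll": 0},
    {"grip": 15,"x": 0,"y": 0,"z": 0.2,"roll": 0},
    {"grip": 15,"x": 0,"y": 0,"z": 0,"roll": 0},
    {"grip": 15,"x": 0,"y": 0,"z": 0,"roll": 0},
  ],
)

```text
time_s: 23.58
position: [500.2, -89.9, 4.4]
ee_rot: [0.0, -0.022, 1.0, -0.0]
ft_force: [0.4, -0.0, -1.5]
width: 22.6
```

drive_tool(
  plan=[
    {"grip": 15,"x": 0,"y": 0,"z": 0.1,"roll": 0},
    {"grip": 15,"x": 0,"y": 0,"z": 0.1,"roll": 0},
    {"grip": 15,"x": 0,"y": 0,"z": 0.1,"roll": 0},
    {"grip": 15,"x": 0,"y": 0,"z": 0,"roll": 0},
  ],
)

```text
time_s: 24.08
position: [500.0, -89.9, 2.0]
ee_rot: [0.0, -0.022, 1.0, -0.0]
ft_force: [-2.1, -0.4, 8.9]
width: 22.2
```

Seated (8.9 N contact). Releasing and lifting.

drive_tool(
  plan=[
    {"grip": 50,"x": 0,"y": 0,"z": -0.1,"roll": 0},
    {"grip": 50,"x": 0,"y": 0,"z": 0,"roll": 0},
    {"grip": 50,"x": 0,"y": 0,"z": 0,"roll": 0},
    {"grip": 50,"x": 0,"y": 0,"z": 0,"roll": 0},
    {"grip": 50,"x": 0,"y": 0,"z": -1,"roll": 0},
    {"grip": 50,"x": 0,"y": 0,"z": -3,"roll": 0},
    {"grip": 50,"x": 0,"y": 0,"z": -4,"roll": 0},
    {"grip": 50,"x": 0,"y": 0,"z": -4,"roll": 0},
    {"grip": 50,"x": 0,"y": 0,"z": -4,"roll": 0},
    {"grip": 50,"x": 0,"y": 0,"z": -4,"roll": 0},
    {"grip": 50,"x": 0,"y": 0,"z": -3,"roll": 0},
    {"grip": 0,"x": 0,"y": 0,"z": -1,"roll": 0},
    {"grip": 0,"x": 0,"y": 0,"z": 0,"roll": 0},
    {"grip": 0,"x": 0,"y": 0,"z": 0,"roll": 0},
  ],
  grip_force=20,
)

```text
time_s: 25.82
position: [498.9, -89.8, 240.9]
ee_rot: [-0.001, -0.022, 1.0, 0.0]
ft_force: [0.3, -0.3, 0.7]
width: 20.3
```

```bash
python3 - <<'E'
from h import *
a,o=cap('wrist','w13'); 
im=cap('top','t13')[0]; im2=cap('scene','s13')[0]; cv2.imwrite('pics/s13c.png',cv2.resize(im2[100:290,200:380,::-1],None,fx=3,fy=3))
st()
E
```

```text
t 25.98 p [499.28 -89.79 241.08] xhead -177.51 zax [-0.  0. -1.] w 8.8 F [ 0.01  0.42 -0.7 ] q7 1.6779996486912232
```

View pics/w13.png

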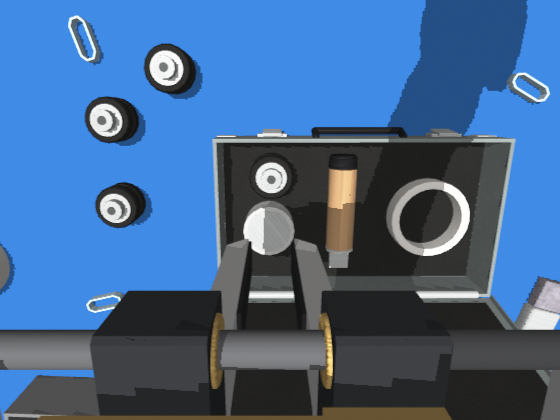

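View pics/s13c.png

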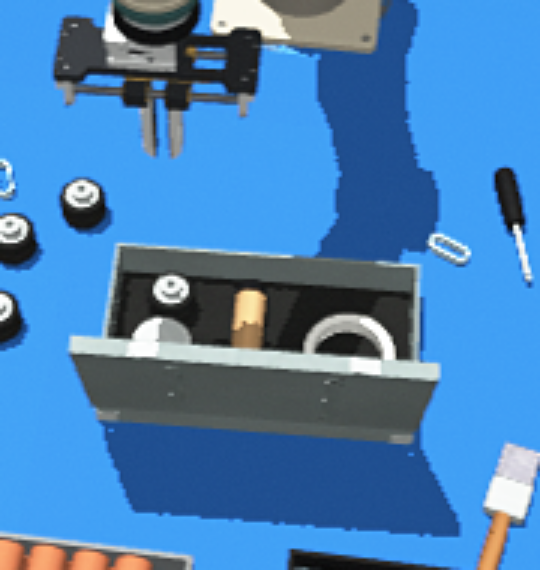

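View pics/t13.png

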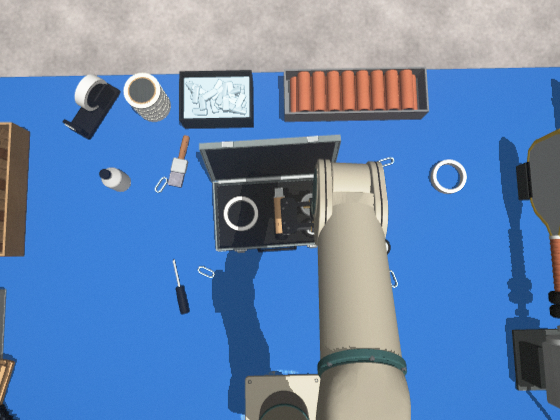

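Everything is packed in the case with the lid still open, and the gripper is clear of it. Next, the lid angle and the push path.

```bash
python3 - <<'E'
from h import *
yaw=np.radians(2.5); ctr=np.array([545.2,10.4]); Rm=np.array([[np.cos(yaw),-np.sin(yaw)],[np.sin(yaw),np.cos(yaw)]])
def w(xc,yc,z): return [*(ctr+Rm@(xc,yc)),z]
for th in np.arange(1.6,1.86,.04):
    print(round(th,2),proj('top',w(95-190*np.cos(th),0,54+190*np.sin(th))),proj('scene',w(95-190*np.cos(th)+12.5*np.sin(th),0,54+190*np.sin(th)+12.5*np.cos(th))))
im=cv2.imread('pics/t13.png')
cv2.imwrite('pics/lid.png',cv2.resize(im[125:200,195:320],None,fx=6,fy=6,interpolation=cv2.INTER_CUBIC))
E
```

```text
1.6 [np.float64(271.6595786552601), np.float64(159.72875899458543)] [np.float64(283.04872710281796), np.float64(207.97412782723288)]
1.64 [np.float64(271.4575860047409), np.float64(156.58020436225965)] [np.float64(282.8267821460181), np.float64(210.51160133533145)]
1.68 [np.float64(271.25875528256614), np.float64(153.48009479622957)] [np.float64(282.6032871022494), np.float64(213.10501969312304)]
1.72 [np.float64(271.0635617114517), np.float64(150.4358437403172)] [np.float64(282.3787284521376), np.float64(215.74898228658736)]
1.76 [np.float64(270.8724642352705), np.float64(147.45461361688638)] [np.float64(282.15360115852565), np.float64(218.43788303038008)]
1.8 [np.float64(270.68590352796326), np.float64(144.54328470949054)] [np.float64(281.9284067845061), np.float64(221.16592984863283)]
1.84 [np.float64(270.50430017301636), np.float64(141.70842668693206)] [np.float64(281.7036515318172), np.float64(223.92716568927392)]
```

View pics/lid.png

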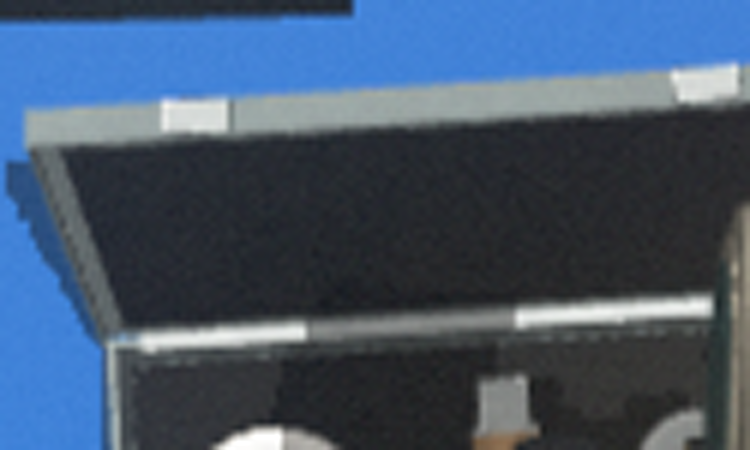

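Lid underside edge at row 145 gives an angle of about 1.79 rad (edge outer corner around x_case 148, z 237). Working out the path in tool axes.

```bash
cat > path.py <<'E'
from h import *
yaw=np.radians(2.5); ctr=np.array([545.2,10.4]); Rm=np.array([[np.cos(yaw),-np.sin(yaw)],[np.sin(yaw),np.cos(yaw)]])
def tcp(th,r=160,off=38.6):
    if th>1.57: x=95-190*np.cos(th)+12.5*np.sin(th)+8; z=54+r+0-off; 
    else: x=95-r*np.cos(th)+12.5*np.sin(th)+8; z=54+r*np.sin(th)+12.5*np.cos(th)-off
    return np.array([x,z])
def world(x,z): return [*(ctr+Rm@(x,0)),z]
E
python3 - <<'E'
from path import *
to(world(180,241)); to(world(180,tcp(1.8)[1]))
print(tcp(1.79),tcp(1.58))
ths=np.r_[1.57:-0.001:-0.1]; p=np.array([tcp(t) for t in ths]); d=np.diff(p,axis=0)/10
for t,a,q in zip(ths[1:],d,p[1:]): print(round(t,2),'toolx %.2f z %.2f'%(-a[0],-a[1]),q)
E
```

```text
t 25.98 p [499.28 -89.79 241.08] xhead -177.51 zax [-0.  0. -1.] w 8.8 F [ 0.01  0.42 -0.7 ] q7 1.6779996486912232
move cm [-23.02   9.81  -0.04]
t 25.98 p [499.28 -89.79 241.08] xhead -177.51 zax [-0.  0. -1.] w 8.8 F [ 0.01  0.42 -0.7 ] q7 1.6779996486912232
move cm [-23.04   9.81   6.52]
[156.52 175.4 ] [117.25 175.4 ]
1.47 toolx 1.60 z -0.04 [ 99.34 175.85]
1.37 toolx 1.60 z 0.12 [ 83.34 174.68]
1.27 toolx 1.58 z 0.28 [ 67.53 171.92]
1.17 toolx 1.54 z 0.43 [ 52.09 167.6 ]
1.07 toolx 1.49 z 0.58 [ 37.15 161.75]
0.97 toolx 1.43 z 0.73 [ 22.86 154.45]
0.87 toolx 1.35 z 0.87 [  9.38 145.75]
0.77 toolx 1.25 z 1.00 [ -3.16 135.76]
0.67 toolx 1.15 z 1.12 [-14.65 124.56]
0.57 toolx 1.03 z 1.23 [-24.96 112.26]
0.47 toolx 0.90 z 1.33 [-33.99  99.01]
0.37 toolx 0.77 z 1.41 [-41.65  84.91]
0.27 toolx 0.62 z 1.48 [-47.87  70.12]
0.17 toolx 0.47 z 1.53 [-52.58  54.79]
0.07 toolx 0.32 z 1.57 [-55.73  39.06]
```

drive_tool(
  plan=[
    {"grip": 0,"x": -0.8,"y": 0.4,"z": -1,"roll": 0},
    {"grip": 0,"x": -2,"y": 1,"z": -0.5,"roll": 0},
    {"grip": 0,"x": -3.5,"y": 1.5,"z": 0,"roll": 0},
    {"grip": 0,"x": -4,"y": 1.6,"z": 0,"roll": 0},
    {"grip": 0,"x": -4,"y": 1.6,"z": 0,"roll": 0},
    {"grip": 0,"x": -4,"y": 1.6,"z": 0,"roll": 0},
    {"grip": 0,"x": -3,"y": 1.3,"z": 0,"roll": 0},
    {"grip": 0,"x": -1.7,"y": 0.8,"z": 0,"roll": 0},
    {"grip": 0,"x": 0,"y": 0,"z": 0,"roll": 0},
    {"grip": 0,"x": 0,"y": 0,"z": 0,"roll": 0},
  ],
)

```text
time_s: 27.22
position: [725.0, 17.6, 257.2]
ee_rot: [-0.0, -0.022, 1.0, -0.0]
ft_force: [0.5, -0.4, 0.1]
width: 0.7
```

```bash
python3 - <<'E'
from path import *
im2=cap('scene','s14')[0]; cv2.imwrite('pics/s14c.png',cv2.resize(im2[60:260,190:370,::-1],None,fx=3,fy=3))
to(world(180,175))
E
```

```text
t 27.27 p [724.95  17.29 257.49] xhead -177.55 zax [-0. -0. -1.] w 0.6 F [ 0.23  0.18 -0.27] q7 1.4881227200290454
move cm [-0.01  0.1   8.25]
```

View pics/s14c.png

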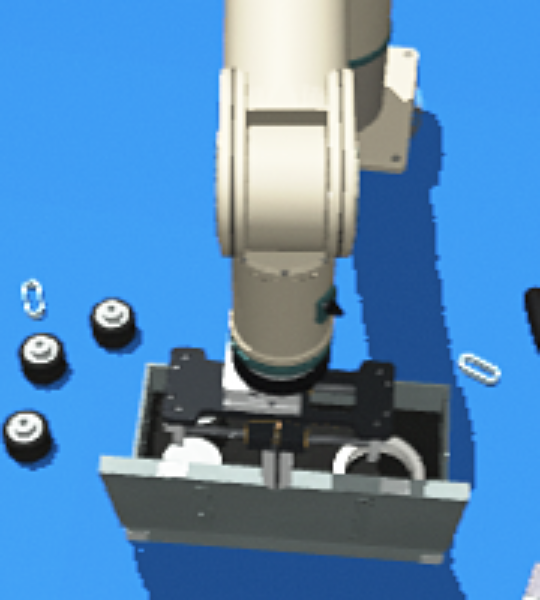

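```bash
python3 - <<'E'
from path import *
for z in (257,280,296): print(z,proj('scene',[732,17.5,z]),proj('scene',[717,17.5,z]))
E
```

```text
257 [np.float64(280.53709691889435), np.float64(229.2453743424491)] [np.float64(281.24107167213856), np.float64(224.30688427000177)]
280 [np.float64(280.64123670449794), np.float64(224.93600505683477)] [np.float64(281.3550940674287), np.float64(219.94947294792254)]
296 [np.float64(280.7155447586644), np.float64(221.86109142567383)] [np.float64(281.4364415139207), np.float64(216.8407478289281)]
```

The tip appears at row 222, which matches z=296 (the 38.6 mm offset). Descending behind the lid and starting the push.

drive_tool(
  plan=[
    {"grip": 0,"x": 0,"y": 0.1,"z": 2,"roll": 0},
    {"grip": 0,"x": 0,"y": 0,"z": 3,"roll": 0},
    {"grip": 0,"x": 0,"y": 0,"z": 2.2,"roll": 0},
    {"grip": 0,"x": 0,"y": 0,"z": 1,"roll": 0},
    {"grip": 0,"x": 0,"y": 0,"z": 0,"roll": 0},
    {"grip": 0,"x": 0.7,"y": 0,"z": 0,"roll": 0},
    {"grip": 0,"x": 0.7,"y": 0,"z": 0,"roll": 0},
    {"grip": 0,"x": 0.7,"y": 0,"z": 0,"roll": 0},
    {"grip": 0,"x": 0.7,"y": 0,"z": 0,"roll": 0},
    {"grip": 0,"x": 0.7,"y": 0,"z": 0,"roll": 0},
    {"grip": 0,"x": 0.7,"y": 0,"z": 0,"roll": 0},
  ],
)

```text
time_s: 28.65
position: [689.9, 17.5, 179.3]
ee_rot: [0.008, -0.022, 1.0, 0.0]
ft_force: [8.3, 1.0, 5.8]
width: 0.5
```

```bash
python3 - <<'E'
from path import *
im2=cap('scene','s15')[0]; cv2.imwrite('pics/s15c.png',cv2.resize(im2[60:260,190:370,::-1],None,fx=3,fy=3))
o,M=st(); print((o['position'][:2]-ctr)@Rm)
E
```

```text
t 28.7 p [688.59  17.48 179.28] xhead -177.52 zax [ 0.01  0.   -1.  ] w 0.4 F [ 6.93 -1.13  6.14] q7 1.4683716841884888
[143.56   0.82]
```

View pics/s15c.png

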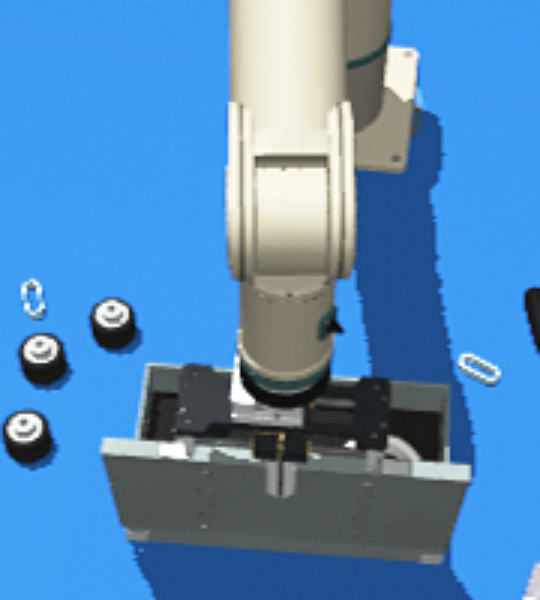

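The push works: about 8 N, with the lid moving. Continuing along the arc.

drive_tool(
  plan=[
    {"grip": 0,"x": 0.75,"y": 0,"z": 0,"roll": 0},
    {"grip": 0,"x": 0.75,"y": 0,"z": 0,"roll": 0},
    {"grip": 0,"x": 0.75,"y": 0,"z": 0,"roll": 0},
    {"grip": 0,"x": 0.75,"y": 0,"z": 0,"roll": 0},
    {"grip": 0,"x": 0.75,"y": 0,"z": 0,"roll": 0},
    {"grip": 0,"x": 0.75,"y": 0,"z": 0,"roll": 0},
    {"grip": 0,"x": 0.8,"y": 0,"z": 0.06,"roll": 0},
    {"grip": 0,"x": 0.8,"y": 0,"z": 0.06,"roll": 0},
    {"grip": 0,"x": 0.79,"y": 0,"z": 0.14,"roll": 0},
    {"grip": 0,"x": 0.79,"y": 0,"z": 0.14,"roll": 0},
    {"grip": 0,"x": 0.77,"y": 0,"z": 0.21,"roll": 0},
    {"grip": 0,"x": 0.77,"y": 0,"z": 0.21,"roll": 0},
  ],
)

```text
time_s: 30.2
position: [592.6, 13.3, 168.0]
ee_rot: [0.002, -0.022, 1.0, 0.0]
ft_force: [3.7, 0.9, 3.1]
width: 0.3
```

```bash
python3 - <<'E'
from path import *
im2=cap('scene','s16')[0]; cv2.imwrite('pics/s16c.png',cv2.resize(im2[60:260,190:370,::-1],None,fx=3,fy=3))
o,M=st(); print((o['position'][:2]-ctr)@Rm)
E
```

```text
t 30.25 p [590.72  13.2  167.4 ] xhead -177.51 zax [ 0.  0. -1.] w 0.4 F [2.42 0.24 2.76] q7 1.454354204451303
[45.6   0.81]
```

View pics/s16c.png

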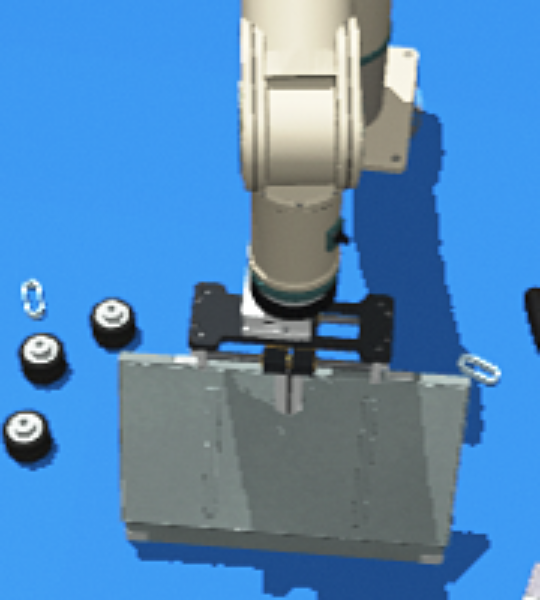

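The lid is at about 1.1 rad with the fingertip flat on its outer face. Continuing.

drive_tool(
  plan=[
    {"grip": 0,"x": 0.75,"y": 0,"z": 0.35,"roll": 0},
    {"grip": 0,"x": 0.72,"y": 0,"z": 0.4,"roll": 0},
    {"grip": 0,"x": 0.72,"y": 0,"z": 0.4,"roll": 0},
    {"grip": 0,"x": 0.68,"y": 0,"z": 0.44,"roll": 0},
    {"grip": 0,"x": 0.68,"y": 0,"z": 0.44,"roll": 0},
    {"grip": 0,"x": 0.63,"y": 0,"z": 0.5,"roll": 0},
    {"grip": 0,"x": 0.63,"y": 0,"z": 0.5,"roll": 0},
    {"grip": 0,"x": 0.58,"y": 0,"z": 0.56,"roll": 0},
    {"grip": 0,"x": 0.58,"y": 0,"z": 0.56,"roll": 0},
    {"grip": 0,"x": 0.52,"y": 0,"z": 0.62,"roll": 0},
    {"grip": 0,"x": 0.52,"y": 0,"z": 0.62,"roll": 0},
    {"grip": 0,"x": 0.45,"y": 0,"z": 0.66,"roll": 0},
    {"grip": 0,"x": 0.45,"y": 0,"z": 0.66,"roll": 0},
  ],
)

```text
time_s: 31.88
position: [511.8, 9.7, 99.3]
ee_rot: [-0.0, -0.022, 1.0, -0.0]
ft_force: [-0.1, -0.5, 2.2]
width: 0.5
```

```bash
python3 - <<'E'
from path import *
im2=cap('scene','s17')[0]; cv2.imwrite('pics/s17c.png',cv2.resize(im2[60:260,190:370,::-1],None,fx=3,fy=3))
o,M=st(); print((o['position'][:2]-ctr)@Rm)
E
```

```text
t 31.93 p [510.72   9.64  98.5 ] xhead -177.51 zax [-0. -0. -1.] w 0.7 F [-0.09  0.05  1.04] q7 1.42342614494756
[-34.48   0.74]
```

View pics/s17c.png

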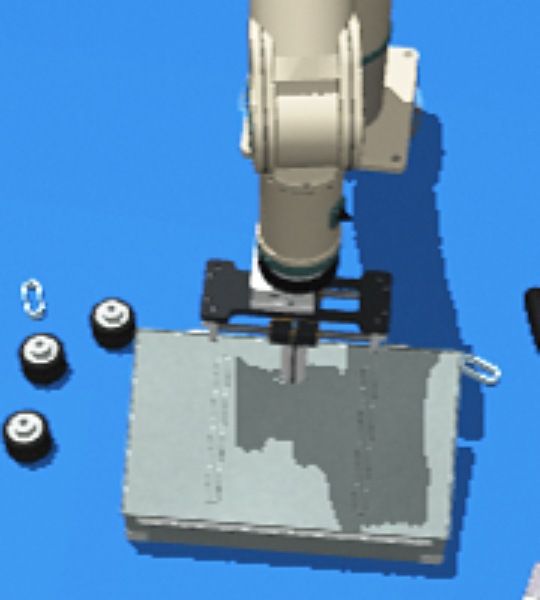

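At about 0.47 rad. Now slower for the last part.

drive_tool(
  plan=[
    {"grip": 0,"x": 0.26,"y": 0,"z": 0.47,"roll": 0},
    {"grip": 0,"x": 0.26,"y": 0,"z": 0.47,"roll": 0},
    {"grip": 0,"x": 0.26,"y": 0,"z": 0.47,"roll": 0},
    {"grip": 0,"x": 0.21,"y": 0,"z": 0.49,"roll": 0},
    {"grip": 0,"x": 0.21,"y": 0,"z": 0.49,"roll": 0},
    {"grip": 0,"x": 0.21,"y": 0,"z": 0.49,"roll": 0},
    {"grip": 0,"x": 0.16,"y": 0,"z": 0.51,"roll": 0},
    {"grip": 0,"x": 0.16,"y": 0,"z": 0.51,"roll": 0},
    {"grip": 0,"x": 0.16,"y": 0,"z": 0.51,"roll": 0},
    {"grip": 0,"x": 0.1,"y": 0,"z": 0.5,"roll": 0},
    {"grip": 0,"x": 0.1,"y": 0,"z": 0.5,"roll": 0},
    {"grip": 0,"x": 0.1,"y": 0,"z": 0.4,"roll": 0},
    {"grip": 0,"x": 0,"y": 0,"z": 0.3,"roll": 0},
    {"grip": 0,"x": 0,"y": 0,"z": 0.3,"roll": 0},
    {"grip": 0,"x": 0,"y": 0,"z": 0,"roll": 0},
  ],
)

```text
time_s: 33.8
position: [490.8, 8.9, 35.6]
ee_rot: [0.0, -0.022, 1.0, 0.0]
ft_force: [0.6, 0.5, -0.4]
width: 0.8
```

drive_tool(
  plan=[
    {"grip": 0,"x": 0,"y": 0,"z": 0.25,"roll": 0},
    {"grip": 0,"x": 0,"y": 0,"z": 0.25,"roll": 0},
    {"grip": 0,"x": 0,"y": 0,"z": 0.2,"roll": 0},
    {"grip": 0,"x": 0,"y": 0,"z": 0.2,"roll": 0},
    {"grip": 0,"x": 0,"y": 0,"z": 0,"roll": 0},
  ],
)

```text
time_s: 34.42
position: [490.2, 8.9, 27.4]
ee_rot: [-0.0, -0.022, 1.0, -0.0]
ft_force: [-2.7, 0.8, 9.8]
width: -0.0
```

drive_tool(
  plan=[
    {"grip": 0,"x": 0,"y": 0,"z": 0.15,"roll": 0},
    {"grip": 0,"x": 0,"y": 0,"z": 0.15,"roll": 0},
    {"grip": 0,"x": 0,"y": 0,"z": 0,"roll": 0},
    {"grip": 0,"x": 0,"y": 0,"z": 0,"roll": 0},
  ],
)

```text
time_s: 34.92
position: [490.3, 8.9, 27.1]
ee_rot: [0.001, -0.022, 1.0, -0.0]
ft_force: [-9.2, 0.5, 39.5]
width: 0.3
```

A hard stop: 39 N with no further travel, at the height expected for a shut lid. Lifting clear and checking.

drive_tool(
  plan=[
    {"grip": 0,"x": 0,"y": 0,"z": -0.5,"roll": 0},
    {"grip": 0,"x": 0,"y": 0,"z": -1,"roll": 0},
    {"grip": 0,"x": 0,"y": 0,"z": -3,"roll": 0},
    {"grip": 0,"x": 0,"y": 0,"z": -4,"roll": 0},
    {"grip": 0,"x": 1,"y": 0,"z": -4,"roll": 0},
    {"grip": 0,"x": 3,"y": 0,"z": -2,"roll": 0},
    {"grip": 0,"x": 3,"y": 0,"z": 0,"roll": 0},
    {"grip": 0,"x": 2,"y": 0,"z": 0,"roll": 0},
    {"grip": 0,"x": 0,"y": 0,"z": 0,"roll": 0},
    {"grip": 0,"x": 0,"y": 0,"z": 0,"roll": 0},
  ],
)

```text
time_s: 36.17
position: [402.0, 5.0, 169.0]
ee_rot: [0.001, -0.022, 1.0, 0.0]
ft_force: [-0.3, -1.0, 0.4]
width: 0.2
```

```bash
python3 - <<'E'
from path import *
im2=cap('scene','s18')[0]; im=cap('top','t18')[0]; st()
cv2.imwrite('pics/s18c.png',cv2.resize(im2[100:280,190:370,::-1],None,fx=3,fy=3))
for yc in (-165,165):
    for th in (0,.05): print(th,yc,proj('scene',[*(ctr+Rm@(95-190*np.cos(th),yc)),66.5+190*np.sin(th)]),proj('scene',[*(ctr+Rm@(-95,yc)),54]))
E
```

```text
t 36.27 p [401.72   5.01 168.73] xhead -177.51 zax [ 0.  0. -1.] w 0.4 F [ 0.29  0.57 -0.44] q7 1.4472722181702298
0 -165 [np.float64(236.54381889393204), np.float64(178.0399359392243)] [np.float64(236.78261648283666), np.float64(180.2204869410133)]
0.05 -165 [np.float64(236.35106161670342), np.float64(176.42448716272222)] [np.float64(236.78261648283666), np.float64(180.2204869410133)]
0 165 [np.float64(338.23975664118274), np.float64(185.4505437098155)] [np.float64(337.8197111752229), np.float64(187.6010309106151)]
0.05 165 [np.float64(338.56104199011264), np.float64(183.8591128410107)] [np.float64(337.8197111752229), np.float64(187.6010309106151)]
```

View pics/s18c.png

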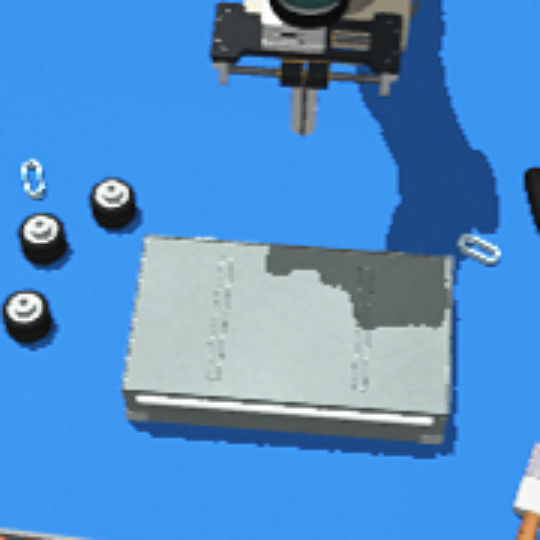

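View pics/t18.png

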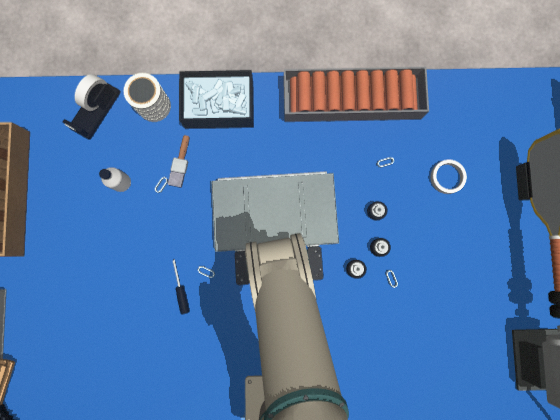

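In the scene view the lid's near corners are at about (239,179) and (341,186). The prediction for a shut lid is rows 178.0 and 185.5; at 0.05 rad it would be 176.4 and 183.9. The bystanders sit at the same pixels as at the start. Handing in.

```bash
python3 -c "
from bench import ctrl
print(ctrl.hand_in())"
```

```text
the job is handed in; nothing more can be done
None
```

The setting handle and the chuck head (the one farthest to the robot's right) are in the case with the tape roll and the tin, and the lid is shut. I handed the job in at about 36 s; no verdict is reported.

- **Packing:** I set both parts down on contact and let go before lifting. The handle lies flat between the tape roll and the tin, and the chuck head stands hub up in front of the tin. With the lid still open, the pictures showed everything inside the case and clear of each other.
- **Lid:** I pushed it over from behind at about 0.4 rad/s, slower at the end, until it hit a hard stop at 39 N with no further travel. The final scene view matches a fully shut lid to about 1 pixel. That cannot tell angles much under 0.03 rad apart, so the stop is the main evidence.
- **Bystanders and robot:** The bystanders look unmoved in the last pictures, and the gripper is well clear with the force near zero.
- **What disagreed:** The real fingertips sit about 38 mm behind the reported TCP. My first two tries on the handle therefore closed above it without moving it. I worked out the offset from the wrist view, and the later moves with it went as expected. One move call was also refused because keys were missing; nothing moved.

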